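Plug the spare control module into the sewing station's dock and lock it

TASK

Take the black control module with the orange top out of its blue cradle, stand it upright on the table and let go to take it again across its other pair of sides, and lower it upright between the dock's two metal guide cheeks until it sits fully home; then swing the red-handled lever over it until it is fully shut. The contacts are delicate: inside the guides keep hold of the module until it rests on the seat, never let it drop in. Do not shift or knock over the two thread cones and the bottle.

Things in the scene. Friction and masses are not known exactly. Their poses are not given: they have to be found in the camera images.
- module: the control module: black box, orange top and orange band near the top, 66 (its x) x 46 (its y) x 80 mm (its z), about 0.35 kg. Origin at the centre of its underside, z up. Starts standing upright in the cradle, its axes parallel to the cradle's. It is symmetric: either way round will do in the dock.
- cradle: blue cradle, fixed, base 120 (x) x 110 (y) x 12 mm, origin at the centre of its underside, z up. The module stands on the base. End walls at +x and -x (8 mm thick, 60 mm wide, inner faces 35 mm from the centre) rise to 106 mm above the table, 14 mm over the module's top. Its +y and -y sides are open but for lips up to 22 mm: grip there, across the 46 mm width.
- dock: grey dock, fixed, base 150 (x) x 170 (y) x 20 mm, origin at the centre of its underside, z up. Aluminium guide cheeks at +y and -y, 62 mm long, 10 mm thick, inner faces 24.5 mm from the centre up to 108 mm above the table, then flaring to a rim at 125 mm (outer faces there 38 mm out). At +x and -x only low black lips, inner faces 34.5 mm out, tops 41 mm above the table.
- seat (a point): centre of the pocket floor, dock origin + 20 mm z, axes as the dock's. The module's origin comes here, its x along the dock's x (either way round), 1.5 mm play all round. The cheeks end 25 mm above its seated top, so here fingers can hold it only across its 66 mm, along the dock's x.
- lever (a joint): locking lever's angle in rad: 0 = fully shut (level, from the hinge over the module to the dock's -y), 1.57 = upright, starts at 2.0 to 2.25 (leaning out to the dock's +y), end stop 2.35. Stiff hinge: it stays where it is left; about 3 N at the handle moves it.
- lever_hinge (a point): centre of the lever's hinge, fixed on two posts on the dock (dock frame: 0, 62, 135 mm); the hinge axis is the dock's x.
- lever_tip (a point): outer end of the lever's red handle, 125 mm from the hinge. The steel bar is 22 mm wide (dock x) and 12 mm thick; its outer 45 mm is the red handle, 30 mm wide, 16 mm thick. A steel foot 20 mm square hangs 32 mm below the bar's centre line, 62 mm from the hinge, and ends 3 mm above the seated module when shut.
- red_cone: red thread cone standing upright, 62 mm base diameter, 122 mm tall; origin at the centre of its underside. Leave alone.
- teal_cone: teal thread cone, same size and origin. Leave alone.
- bottle: clear bottle with blue cap and band, 64 mm diameter, 200 mm tall; origin at the centre of its underside. Leave alone.
Mind the look-alikes: they are no part of the job. There is more than one size of the module; the one meant has the size given above.

How it is judged:
By the outcome, as a careful person would: the job done as asked, in the order asked, and still so for the second after the job is handed in, with the robot touching nothing.
It also fails if it takes over 72 s, if anything falls off the work surface, if the arm or the gripper's body presses on something with over 40 N, if the wrist force passes 120 N, or if a joint passes its speed limit or range.

ROBOT

A 6-joint arm with a two-finger parallel gripper is mounted at the origin on the work surface. World frame = base frame: x ahead of the robot, y to its left, z up, the work surface at z = 0. Lengths are in mm, angles in rad, forces in N, time in s.
With the tool pointing down it reaches from about 300 to 850 mm from the base axis. Payload 4.2 kg.
Tool frame: the origin (TCP) lies at the very end of the fingers, on their centre line; the grasp point (between the pads) lies 19 mm behind it; z points along the fingers, y is the line along which they close (so a half turn about z gives the same grasp; the last joint's range is limited). The gripper opens to 91 mm and grips with 3 to 60 N. Pads are 32 mm wide; open, the fingers measure 118 mm over their backs; the gripper's body (76 mm by 178 mm) begins 60 mm behind the grasp point.
Start: joints at [1.324, 0.32, 1.565, -0, 1.257, -0.02], TCP at [129.296, 560.291, 213.976] pointing down, gripper open.
Joint ranges: [-3.11, 3.11], [-0.84, 2.01], [0.21, 2.61], [-1.34, 4.49], [0.05, 2.63], [-2.56, 2.56]. Speed limits (rad/s): [2.57, 2.57, 3.14, 3.14, 3.14, 3.14].

INTERFACE

Orientations are given as a rotation vector (axis times angle).
In Python, from cell import * gives the robot as it stands. The module is installed in compiled form; this text tells all that it offers.
- The arm moves only by the tool apply_moves, never from a script. Its argument "commands" is a list of rows, each a list of 7 numbers: the turn, a rotation vector about the tool's x, y, z in units of pi/2 rad (1.0 is pi/2 rad), then the shift along the tool's x, y, z in units of 0.25 m (1.0 is 0.25 m), then the finger opening in mm, from 0 to 91.2. A call has 1 to 8 rows; each row shifts and turns the commanded pose from where the row before left it, along the tool's axes as they then stand; what a row does not reach is not made up. A row lasts 1/12 s, in which the tool goes at most 41.7 mm and 7.16 degrees, less where a joint would pass 70% of its speed; a pose out of reach is approached as far as the arm can. A call with a number of a shift or a turn outside -1 to 1 is refused whole. A call with a gripper value outside its range is refused whole. The fingers move at their own pace and stop on an object; the grip force is fixed at half the most. Time passes only in rows, so rows that do not move let the fingers close. It gives the time, the measured TCP pose, the force, the opening and the grip force at its end, in the units of the state.
- read_state(): the state, without advancing time (a new reading comes with each control period).
- snapshot(name): name is "scene" or "top"; returns the picture (384x512x3 uint8, red, green, blue); there is no depth.
- camera_info(name): a dict with "intrinsics" (3x3 intrinsics, pixels), "xyz" and "attitude" of the camera in the world. Camera axes: x right, y up, looking along -z (the intrinsics and any distortion apply to the point x, -y, -z); pixel columns grow to the right and rows downward; lengths in mm; the calibration is good to about 2 mm. A picture is of the moment at which its call begins. camera_info takes no time and is no camera call.
- job_done(): hands the job in; it is judged then, once.
Trained networks look in the newest picture that a camera, given by its name, has taken for a name from the list of things; names that differ only in an ending like _2 or _b are one class to them, and where a whole thing is asked for, a point or a joint stands for the part that bears it (a point fixed in the world has none). Each returns a list of dicts, best first, with "confidence" (0 to 1); they miss things now and then, are a little off and sometimes report something else, mostly with a low value. They report only what shows in the picture. A call takes as long as a camera call. They do not tell look-alikes from the thing itself.
- recognise(camera, thing): "location" ([row, column] in pixels, amid what is visible of it).
- landmark_of(camera, thing): "location" ([row, column] in pixels: a listed point, or the origin of a listed thing).
The state is a dict: "t": time; "joint_pos": joint angles; "dq": joint speeds; "joint_torque": joint torques, N m; "eef_pos": TCP position; "tcp_rot": TCP orientation; "wrist_force": force on the tool from outside, world axes, zero at the start; "torque": the same for the moment, N m; "opening": finger opening in mm; "gripper_force": force on a finger pad.
Only numpy, scipy, OpenCV 4.12 (cv2) and the standard library are available. Lean on these libraries where they do the work, as an engineer would, in place of code of your own. Each camera call takes 0.05 s, during which the arm holds its last target. There are 200 camera calls.

## Working session

There is one attempt and no reset: what is moved stays moved. The work goes in short steps, Python scripts to look and compute and a tool call to move; the robot and the scene stay as the last step left them, time stands still between calls to the robot, and variables do not carry over. Pictures are saved under pics/ and viewed, at most 10 in all, crops included, and the job is handed in when it is done.

Besides the shell and the picture viewer there is one more tool, called by a JSON object that holds its "api" and its "payload", one argument or row to a line. apply_moves: Moves the arm, as the interface text tells. Shifts and turns lie within -1 to 1; 1 stands for 0.25 m of shift or pi/2 rad of turn. Its arguments: {"type":"object","properties":{"commands":{"type":"array"}},"required":["commands"]}

```bash
mkdir -p pics; ls; python3 - <<'E'
from cell import *
import cv2,numpy as np
ims=[]
for c in("scene","top"):
    im=snapshot(c);cv2.imwrite(f"pics/{c}0.png",im[:,:,::-1])
    i=camera_info(c);print(c,i)
    for th in("module","cradle","dock","seat","lever_hinge","lever_tip","red_cone","teal_cone","bottle"):
        print(th,[(np.round(d["location"],1).tolist(),round(d["confidence"],2)) for d in landmark_of(c,th)[:4]])
s=read_state();print(s)
E
```

```text
pics
scene {'intrinsics': array([[349.00163566,   0.        , 251.35611406],
       [  0.        , 349.00163566, 194.32198862],
       [  0.        ,   0.        ,   1.        ]]), 'xyz': array([958.25625646, 572.08027053, 756.06223786]), 'attitude': array([0.2863964 , 1.06193197, 2.41951452])}
module [([169.6, 233.4], 0.84), ([193.4, 202.9], 0.79)]
cradle [([172.6, 233.3], 0.69)]
dock [([285.5, 341.3], 0.61)]
seat [([280.0, 340.0], 0.66)]
lever_hinge [([274.0, 366.0], 0.93), ([225.3, 196.1], 0.29)]
lever_tip [([273.1, 394.9], 0.84)]
red_cone [([259.7, 218.9], 0.78), ([225.9, 193.1], 0.31)]
teal_cone [([227.4, 194.3], 0.68)]
bottle [([306.0, 266.2], 0.71), ([168.5, 236.0], 0.6)]
top {'intrinsics': array([[455.72870044,   0.        , 260.37340956],
       [  0.        , 455.72870044, 204.26639783],
       [  0.        ,   0.        ,   1.        ]]), 'xyz': array([ 571.70239054,  -16.42678689, 1287.21586504]), 'attitude': array([ 0.05590046, -0.03856682, -1.54610509])}
module [([194.6, 338.6], 0.81), ([245.2, 353.1], 0.71)]
cradle [([246.9, 352.8], 0.79)]
dock [([243.1, 166.8], 0.62)]
[... 183 characters left out ...]
.3, 183.2], 0.64)]
{'t': 1.0, 'joint_pos': array([ 1.32400102e+00,  3.19608759e-01,  1.56450293e+00,  5.10178407e-05,
        1.25743438e+00, -2.00137617e-02]), 'dq': array([-0.00098625, -0.00015448,  0.00138464,  0.00118592,  0.00033927,
        0.00040516]), 'joint_torque': array([-3.21683501e-05, -4.12359130e+01, -2.32236671e+01,  7.28161423e-02,
        3.79031023e-02, -1.52329716e-05]), 'eef_pos': array([129.2765485 , 560.28295384, 213.96976637]), 'tcp_rot': array([-3.55484552e-01, -3.12137339e+00, -8.26645108e-05]), 'wrist_force': array([ 0.55525603,  0.41781839, -0.03449129]), 'torque': array([-0.03149771, -0.05135084, -0.03787852]), 'gripper_force': 0.0, 'opening': 91.34069281902158}
```

View pics/scene0.png

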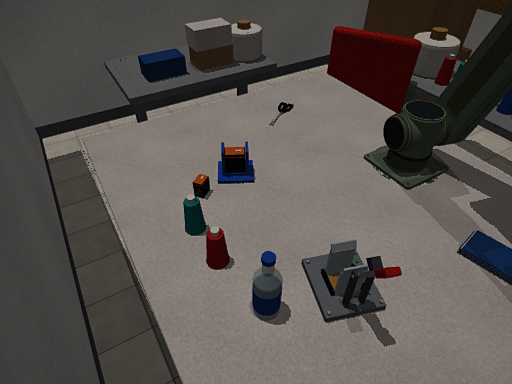

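View pics/top0.png

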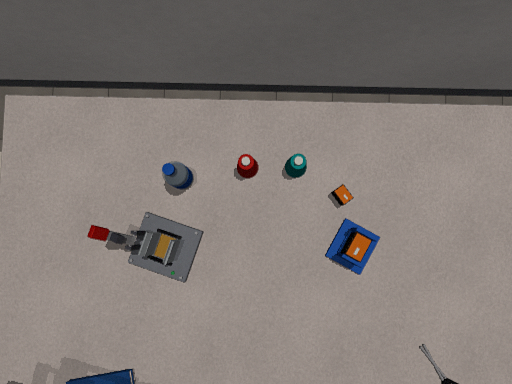

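The scene view shows the cradle with the module at (235,165), the small look-alike at (201,185), the cones at (193,215) and (217,248), the bottle at (267,285), and the dock at (343,280) with its red lever tip at (388,272). In the top view the cradle is at (352,246), the orange module top at (358,247), and the dock at (165,246) with the lever leaning left, towards +y.

```bash
cat > h.py <<'E'
from cell import *
import cv2,numpy as np
from scipy.spatial.transform import Rotation as R
from scipy.optimize import minimize
def proj(c,P):
    i=camera_info(c);q=(np.atleast_2d(P)-i["xyz"])@R.from_rotvec(i["attitude"]).as_matrix()
    q=q*[1,-1,-1];u=q@i["intrinsics"].T;return u[:,:2]/u[:,2:]   # col,row
def back(c,rc,z):
    i=camera_info(c);rc=np.atleast_2d(rc)
    d=np.c_[rc[:,1],rc[:,0],np.ones(len(rc))]@np.linalg.inv(i["intrinsics"]).T*[1,-1,-1]
    d=d@R.from_rotvec(i["attitude"]).as_matrix().T
    return i["xyz"]+d*((z-i["xyz"][2])/d[:,2])[:,None]
def box(x0,x1,y0,y1,z0,z1):
    return np.array([[x,y,z] for x in(x0,x1) for y in(y0,y1) for z in(z0,z1)],float)
def place(P,p):
    c,s=np.cos(p[2]),np.sin(p[2]);return P@np.array([[c,s,0],[-s,c,0],[0,0,1]])+[p[0],p[1],p[3] if len(p)>3 else 0]
S=8
def hullmask(uv,shape):
    m=np.zeros((shape[0]*S,shape[1]*S),np.uint8)
    cv2.fillConvexPoly(m,np.round(cv2.convexHull(uv.astype(np.float32))*S).astype(np.int32),1);return m
def hullof(mask,near,r):
    ys,xs=np.nonzero(mask);k=np.hypot(xs-near[0],ys-near[1])<r;xs,ys=xs[k],ys[k]
    pts=np.r_[tuple(np.c_[xs+a,ys+b] for a in(-.4,.4) for b in(-.4,.4))];return pts.astype(np.float32)
def fit(obs,P,p0):
    # obs: {cam: points}; P: model points; IoU of hulls
    tg={}
    for c,pts in obs.items():
        o=pts.min(0)-12;sh=(pts.max(0)-o+12).astype(int)[::-1];tg[c]=(o,sh,hullmask(pts-o,sh))
    def f(p):
        t=0
        for c,(o,sh,m) in tg.items():
            n=hullmask(proj(c,place(P,p))-o,sh);t+=1-(m&n).sum()/(m|n).sum()
        return t
    p0=np.array(p0,float);s=np.vstack([p0]+[p0+d for d in np.diag([8,8,.1,8][:len(p0)])])
    r=minimize(f,p0,method="Nelder-Mead",options=dict(initial_simplex=s,xatol=.02,fatol=1e-5));return r.x,r.fun
CR=np.r_[box(-60,60,-55,55,0,12),box(-43,-35,-30,30,12,106),box(35,43,-30,30,12,106)]
E
python3 - <<'E'
from h import *
T=cv2.imread("pics/top0.png").astype(int);Sc=cv2.imread("pics/scene0.png").astype(int)
bl=lambda I:(I[:,:,0]>I[:,:,2]*1.6)&(I[:,:,0]>50)
org=lambda I:(I[:,:,2]>150)&(I[:,:,2]>2*I[:,:,0])&(I[:,:,1]<I[:,:,2]*.7)
a=hullof(bl(T),(352,246),40);b=hullof(bl(Sc),(235,163),32)
p0=back("top",[246.9,352.8],0)[0]
for yaw in(.0,.5,1.0,1.5,2.,2.6):
  for o,n in(({"top":a},"top"),({"scene":b},"sc"),({"top":a,"scene":b},"both")):
    if n!="both" and yaw!=1:continue
    print(n,yaw,*fit(o,CR,[p0[0],p0[1],yaw]))
g=hullof(org(T),(358,247),18);r=cv2.minAreaRect(back("top",g[:,::-1],92)[:,:2].astype(np.float32));print("orange",r)
# dock
p0=back("top",[247.2,161.4],20)[0];print("seat",p0, back("scene",[280,340],20),"hinge",back("top",[241.1,131.2],135),back("scene",[274,366],135))
print("cones",back("top",[[166.6,246.6],[168.4,293.2],[182.3,183.2]],0),back("scene",[[259.7,218.9],[227.4,194.3],[306,266.2]],0))
gr=lambda I:(I[:,:,2]-I[:,:,0]<6)
c1=T[190:300,75:215].astype(np.uint8);c2=Sc[225:335,285:415].astype(np.uint8)
print(T[260,150],T[220,150],T[280,120],T[270,185],Sc[300,320],Sc[320,300])
v1=cv2.resize(c1,None,fx=4,fy=4,interpolation=2);v2=cv2.resize(c2,None,fx=4,fy=4,interpolation=2)
k=np.zeros((c1.shape[0],c1.shape[1]),np.uint8)
cv2.imwrite("pics/dockT.png",v1);cv2.imwrite("pics/dockS.png",v2)
E
```

```text
both 0.0 [ 5.37051619e+02 -2.60275328e+02 -4.83258944e-01] 0.11846186206337428
both 0.5 [ 535.80132307 -263.30143233    1.08341621] 0.3830468491477035
top 1.0 [ 539.11486731 -259.79862466    0.98589203] 0.1656598029004086
sc 1.0 [ 528.62350561 -277.44541926    1.04660811] 0.1621518289871695
both 1.0 [ 535.43968836 -263.13115216    1.08710261] 0.3832345260541058
both 1.5 [ 536.28913697 -263.07118663    1.07532858] 0.3839765704707244
both 2.0 [ 537.28693178 -260.30918672    2.66343023] 0.12088381302259166
both 2.6 [ 537.18242545 -260.26487382    2.65918701] 0.11866239413052804
orange ((538.5363159179688, -260.2581481933594), (43.2711067199707, 62.4718132019043), 64.1617431640625)
seat [522.15335821 270.33705645  20.        ] [[524.14163744 259.82147165  20.        ]] hinge [[540.1030728  321.39165008 135.        ]] [[534.94494098 324.9246588  135.        ]]
cones [[755.68004865  40.5842942    0.        ]
 [753.57708126 -91.96794422   0.        ]
 [706.60660695 219.67543093   0.        ]] [[748.21635875  40.37595382   0.        ]
 [758.58138144 -98.92479699   0.        ]
 [711.39869166 218.19182068   0.        ]]
[103  99  96] [98 95 93] [136 141 151] [102  98  97] [75 73 70] [119 127 135]
```

View pics/dockT.png

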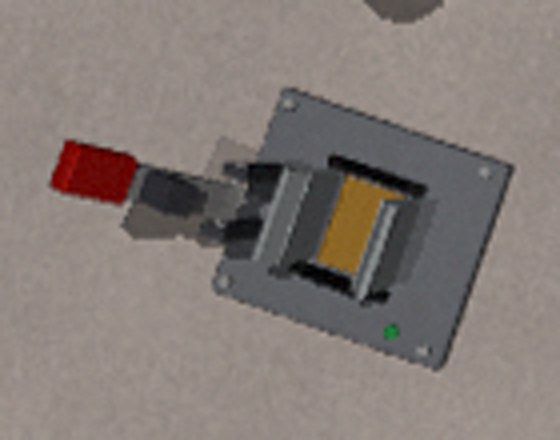

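View pics/dockS.png

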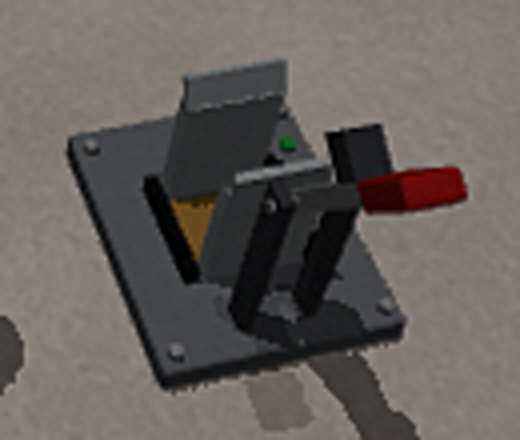

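The crops show the dock base corners clearly. In the top crop they are at about (283,87), (513,166), (442,370) and (213,292); in the scene crop (70,137), (163,375) and (405,322). Next I refine the dock pose along its outline.

```bash
cat >> h.py <<'E'
def outline(P,p,c,n=40):
    h=cv2.convexHull(proj(c,place(P,p)).astype(np.float32))[:,0]
    o=h.mean(0);A=[];N=[]
    for a,b in zip(h,np.roll(h,-1,0)):
        L=np.hypot(*(b-a))
        if L<8: continue
        t=np.linspace(.06,.94,n)[:,None];nn=np.array([b[1]-a[1],a[0]-b[0]])/L
        if nn@((a+b)/2-o)<0:nn=-nn
        A.append(a+t*(b-a));N.append(np.tile(nn,(n,1)))
    return np.vstack(A),np.vstack(N)
def edgefit(ims,P,p0,scale=(4,4,.04)):
    g={c:cv2.GaussianBlur(cv2.cvtColor(I,cv2.COLOR_BGR2GRAY).astype(np.float32),(0,0),.7) for c,I in ims.items()}
    def f(p):
        t=0
        for c,G in g.items():
            A,N=outline(P,p,c);s=lambda d:cv2.remap(G,(A+d*N).astype(np.float32),None,cv2.INTER_LINEAR)[:,0]
            t-=np.clip(s(.9)-s(-.9),-5,40).mean()
        return t
    p0=np.array(p0,float);s=np.vstack([p0]+[p0+d for d in np.diag(scale)])
    r=minimize(f,p0,method="Nelder-Mead",options=dict(initial_simplex=s,xatol=.01,fatol=1e-4));return r.x,r.fun
DK=box(-75,75,-85,85,0,20)
E
python3 - <<'E'
from h import *
T=cv2.imread("pics/top0.png");Sc=cv2.imread("pics/scene0.png")
ct=(np.array([[283,87],[513,166],[442,370],[213,292]])+.5)/4-.5+[75,190]
w=back("top",ct[:,::-1],20)[:,:2];print(w,w.mean(0))
yaw=np.arctan2(*( (w[0]+w[1]-w[2]-w[3])[::-1]));print("yaw",yaw)
p0=[*w.mean(0),yaw]
for ims in({"top":T},{"scene":Sc},{"top":T,"scene":Sc}):
    for q in(p0,[p0[0]-2,p0[1]+2,p0[2]+.02]):print(list(ims),*edgefit(ims,DK,q))
# lever angle
p,_=edgefit({"top":T},DK,p0)
for th in np.arange(2,2.3,.05):
    P=place(np.array([[0,62+125*-np.cos(th),135+125*np.sin(th)]]),p);print(round(th,2),P.round(0),proj("top",P),proj("scene",P))
print("hinge",proj("top",place(np.array([[0,62,135.]]),p)),proj("scene",place(np.array([[0,62,135.]]),p)))
from h import CR
print("cradle edge",edgefit({"top":T},CR,[537.1,-260.3,-.48]))
E
```

```text
[[620.5644488  318.89104857]
 [569.50324102 156.49929148]
 [427.75123137 201.06230615]
 [477.26295699 361.87434653]] [523.77046954 259.58174818]
yaw -0.2979782206457856Traceback (most recent call last):
  File "<stdin>", line 8, in <module>
  File "h.py", line 56, in edgefit
    r=minimize(f,p0,method="Nelder-Mead",options=dict(initial_simplex=s,xatol=.01,fatol=1e-4));return r.x,r.fun
    res = _minimize_neldermead(fun, x0, args, callback, bounds=bounds,
                               **options)
    fsim[k] = func(sim[k])
              ~~~~^^^^^^^^
    fx = function(np.copy(x), *(wrapper_args + args))
  File "h.py", line 53, in f
    t-=np.clip(s(.9)-s(-.9),-5,40).mean()
               ~^^^^
  File "h.py", line 52, in <lambda>
    A,N=outline(P,p,c);s=lambda d:cv2.remap(G,(A+d*N).astype(np.float32),None,cv2.INTER_LINEAR)[:,0]
                                  ~~~~~~~~~^^^^^^^^^^^^^^^^^^^^^^^^^^^^^^^^^^^^^^^^^^^^^^^^^^^^
cv2.error: OpenCV(4.12.0) /io/opencv/modules/imgproc/src/imgwarp.cpp:1821: error: (-215:Assertion failed) ((map1.type() == CV_32FC2 || map1.type() == CV_16SC2) && map2.empty()) || (map1.type() == CV_32FC1 && map2.type() == CV_32FC1) in function 'remap'
```

{"api": "apply_moves", "payload": {
  "commands": [
    [0,0,0,0,0,-0.16,91],
    [0,0,0,0,0,-0.16,91]
  ]
}}

```text
t: 1.17
eef_pos: [128.9, 558.7, 292.3]
tcp_rot: [-0.355, -3.12, 0.011]
wrist_force: [0.7, 1.4, 0.8]
opening: 90.8
gripper_force: 0.0
```

```bash
sed -i 's/cv2.remap(G,(A+d\*N).astype(np.float32),None,cv2.INTER_LINEAR)/cv2.remap(G,(A+d*N).astype(np.float32)[:,None],None,cv2.INTER_LINEAR)/' h.py
cat >> h.py <<'E'
def to(x,y,z,gy=None,tool=None,start=None):
    """rows needed: total rotvec (tool axes, pi/2 units) and shift in current tool axes; gy=world yaw of closing line"""
    s=read_state();p0,r0=start or (s["eef_pos"],R.from_rotvec(s["tcp_rot"]))
    r1=r0
    if gy is not None:
        best=None
        for k in(0,np.pi):
            yv=np.array([np.cos(gy+k),np.sin(gy+k),0]);zv=np.array([0,0,-1.]);xv=np.cross(yv,zv)
            q=R.from_matrix(np.c_[xv,yv,zv]);d=(r0.inv()*q).magnitude()
            if best is None or d<best[0]:best=(d,q)
        r1=best[1]
    rv=(r0.inv()*r1).as_rotvec();d=np.array([x,y,z])-p0
    print("turn",(rv/(np.pi/2)).round(4),"shift(cur tool)",(r0.inv().apply(d)/250).round(4),"shift(final tool)",(r1.inv().apply(d)/250).round(4),"dist",np.linalg.norm(d).round(1))
    return np.array([x,y,z],float),r1
E
python3 - <<'E'
from h import *
T=cv2.imread("pics/top0.png");Sc=cv2.imread("pics/scene0.png")
p0=[523.8,259.6,-.298]
for ims in({"top":T},{"scene":Sc},{"top":T,"scene":Sc}):
    for q in(p0,[p0[0]-2,p0[1]+2,p0[2]+.02]):print(list(ims),*edgefit(ims,DK,q))
p,_=edgefit({"top":T},DK,p0)
for th in np.arange(2,2.3,.05):
    P=place(np.array([[0,62+125*-np.cos(th),135+125*np.sin(th)]]),p);print(round(th,2),P.round(0),proj("top",P).round(1),proj("scene",P).round(1))
print("hinge",proj("top",place(np.array([[0,62,135.]]),p)),proj("scene",place(np.array([[0,62,135.]]),p)))
print("cradle edge",edgefit({"top":T},CR,[537.1,-260.3,-.48]),edgefit({"top":T},DK*0+box(-33,33,-23,23,91,92),[538.5,-260.3,-.48]))
s=read_state();print(s["eef_pos"],s["joint_pos"],R.from_rotvec(s["tcp_rot"]).as_matrix().round(3))
to(538,-260,290,1.095)
E
```

```text
['top'] [ 5.24206553e+02  2.61672964e+02 -3.08396472e-01] -36.172698974609375
['top'] [ 5.24196910e+02  2.61643700e+02 -3.08083098e-01] -36.17053985595703
['scene'] [ 5.21662953e+02  2.62159937e+02 -3.03220094e-01] -34.80711364746094
['scene'] [ 5.21714133e+02  2.62144569e+02 -2.99113903e-01] -34.79932403564453
['top', 'scene'] [ 5.23481281e+02  2.61781400e+02 -3.04137701e-01] -68.7789306640625
['top', 'scene'] [ 5.23489898e+02  2.61819290e+02 -3.05142842e-01] -68.75282287597656
2.0 [[559. 370. 249.]] [[ 95.6 233.4]] [[388.4 261.2]]
2.05 [[561. 376. 246.]] [[ 93.7 232.6]] [[389.6 264.7]]
2.1 [[562. 381. 243.]] [[ 92.  231.8]] [[390.7 268.2]]
2.15 [[564. 386. 240.]] [[ 90.4 231. ]] [[391.7 271.7]]
2.2 [[565. 391. 236.]] [[ 88.9 230.3]] [[392.7 275.3]]
2.25 [[567. 396. 232.]] [[ 87.5 229.6]] [[393.5 278.9]]
hinge [[131.50165522 239.94732418]] [[361.73562089 274.19181342]]
cradle edge (array([ 5.37669444e+02, -2.58860185e+02, -4.77824074e-01]), np.float64(-40.0)) (array([ 5.48233331e+02, -2.50876957e+02, -4.83295577e-01]), np.float64(-10.175273895263672))
[128.88805406 558.65162728 292.34442284] [ 1.32398261e+00  2.83661249e-01  1.42056631e+00  1.51246746e-05
  1.44438986e+00 -1.99810441e-02] [[-0.974  0.225 -0.002]
 [ 0.225  0.974 -0.007]
 [ 0.    -0.007 -1.   ]]
turn [-0.0045  0.0005  0.1585] shift(cur tool) [-2.331  -2.8226  0.0288] shift(final tool) [-2.9546 -2.1613  0.0094] dist 915.2
```

{"api": "apply_moves", "payload": {
  "commands": [
    [0,0,0.02,-0.1,-0.12,0,91],
    [0,0,0.02,-0.1,-0.12,0,91],
    [0,0,0.02,-0.105,-0.115,0,91],
    [0,0,0.02,-0.11,-0.11,0,91],
    [0,0,0.02,-0.11,-0.11,0,91],
    [0,0,0.02,-0.115,-0.105,0,91],
    [0,0,0.02,-0.12,-0.1,0,91],
    [0,0,0.018,-0.12,-0.095,0,91]
  ]
}}

```text
t: 1.83
eef_pos: [265.4, 278.6, 294.1]
tcp_rot: [0.74, 3.053, 0.001]
wrist_force: [1.1, -0.3, -0.1]
opening: 90.8
gripper_force: 0.0
```

{"api": "apply_moves", "payload": {
  "commands": [
    [0,0,0,-0.124,-0.086,0,91],
    [0,0,0,-0.124,-0.086,0,91],
    [0,0,0,-0.124,-0.086,0,91],
    [0,0,0,-0.124,-0.086,0,91],
    [0,0,0,-0.124,-0.086,0,91],
    [0,0,0,-0.124,-0.086,0,91],
    [0,0,0,-0.124,-0.086,0,91],
    [0,0,0,-0.124,-0.086,0,91]
  ]
}}

```text
t: 2.5
eef_pos: [407.4, 12.2, 294.3]
tcp_rot: [0.74, 3.052, 0.001]
wrist_force: [0.7, 0.9, -0.1]
opening: 91.4
gripper_force: 0.0
```

```bash
python3 - <<'E'
from h import *
s=read_state();print(s["t"],s["eef_pos"],s["joint_pos"])
to(538,-260,160,1.095)
E
```

```text
2.5 [407.38349206  12.15331675 294.25490186] [ 1.35195074e-03  3.34620035e-03  1.75418841e+00  3.10961953e-04
  1.38302334e+00 -1.09402434e+00]
turn [0.0005 0.0005 0.0002] shift(cur tool) [-0.9624 -0.7291  0.5372] shift(final tool) [-0.9631 -0.7284  0.537 ] dist 330.4
```

{"api": "apply_moves", "payload": {
  "commands": [
    [0,0,0,-0.12,-0.091,0.02,91],
    [0,0,0,-0.12,-0.091,0.02,91],
    [0,0,0,-0.12,-0.091,0.02,91],
    [0,0,0,-0.12,-0.091,0.02,91],
    [0,0,0,-0.12,-0.091,0.02,91],
    [0,0,0,-0.12,-0.091,0.02,91],
    [0,0,0,-0.11,-0.084,0.02,91],
    [0,0,0,-0.06,-0.046,0.02,91]
  ]
}}

```text
t: 3.17
eef_pos: [528.8, -241.6, 253.1]
tcp_rot: [0.742, 3.052, -0.002]
wrist_force: [-0.5, -1.0, 0.7]
opening: 90.7
gripper_force: 0.0
```

{"api": "apply_moves", "payload": {
  "commands": [
    [0,0,0,0,0,0.06,91],
    [0,0,0,0,0,0,91]
  ]
}}

```text
t: 3.33
eef_pos: [526.5, -238.6, 235.8]
tcp_rot: [-0.741, -3.047, -0.002]
wrist_force: [-1.5, 0.8, -1.0]
opening: 90.9
gripper_force: 0.0
```

```bash
python3 - <<'E'
from h import *
s=read_state();print(s["t"],s["eef_pos"])
to(537.5,-260,120,1.095)
I=snapshot("scene")[:,:,::-1];T=snapshot("top")[:,:,::-1]
v=np.hstack([cv2.resize(I[100:230,170:300],None,fx=3,fy=3,interpolation=2),cv2.resize(T[180:310,290:420],None,fx=3,fy=3,interpolation=2)])
cv2.imwrite("pics/g1.png",v)
E
```

```text
3.3333 [ 526.50451634 -238.55822364  235.80640692]
turn [ 0.     -0.0037 -0.0007] shift(cur tool) [-0.0811 -0.056   0.4628] shift(final tool) [-0.0784 -0.0561  0.4632] dist 118.3
```

View pics/g1.png

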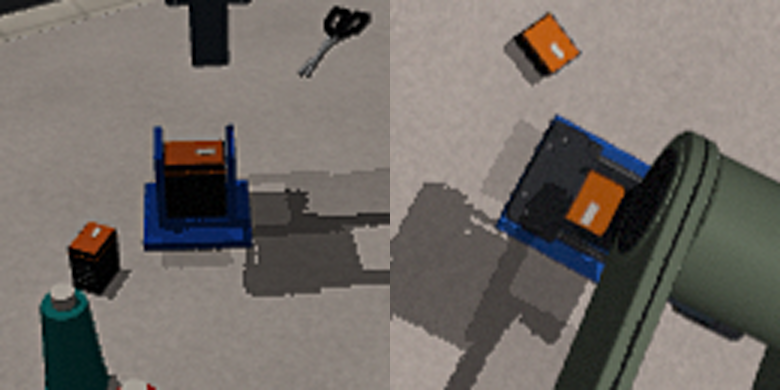

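The scene view shows the module between the cradle walls and the gripper behind and above it. The top view shows the look-alike well clear of the gripper's path. I descend now.

{"api": "apply_moves", "payload": {
  "commands": [
    [0,0,0,-0.04,-0.028,0.05,91],
    [0,-0.004,0,-0.04,-0.028,0.05,91],
    [0,0,0,0,0,0.1,91],
    [0,0,0,0,0,0.1,91],
    [0,0,0,0,0,0.1,91],
    [0,0,0,0,0,0,91]
  ]
}}

```text
t: 3.93
eef_pos: [536.8, -258.3, 134.2]
tcp_rot: [-0.737, -3.051, -0.001]
wrist_force: [-0.3, -0.2, -0.8]
opening: 91.1
gripper_force: 0.0
```

```bash
python3 - <<'E'
from h import *
s=read_state();print(s["t"],s["eef_pos"],s["wrist_force"])
to(537.8,-259.8,57,1.093)
E
```

```text
3.9333 [ 536.78431797 -258.33526045  134.21386535] [-0.27002159 -0.2187327  -0.82241511]
turn [-0.0001 -0.0017  0.0023] shift(cur tool) [-0.0071 -0.0033  0.3088] shift(final tool) [-0.0063 -0.0033  0.3089] dist 77.2
```

{"api": "apply_moves", "payload": {
  "commands": [
    [0,-0.002,0.002,-0.006,-0.003,0.08,91],
    [0,0,0,0,0,0.08,91],
    [0,0,0,0,0,0.08,91],
    [0,0,0,0,0,0.068,91],
    [0,0,0,0,0,0,60],
    [0,0,0,0,0,0,45],
    [0,0,0,0,0,0,30],
    [0,0,0,0,0,0,30]
  ]
}}

```text
t: 4.6
eef_pos: [542.3, -262.0, 63.9]
tcp_rot: [0.741, 3.04, -0.005]
wrist_force: [0.1, 0.5, 0.9]
opening: 67.2
gripper_force: 0.0
```

{"api": "apply_moves", "payload": {
  "commands": [
    [0,0,0,0,0,0,30],
    [0,0,0,0,0,0,30],
    [0,0,0,0,0,0,30]
  ]
}}

```text
t: 4.85
eef_pos: [541.6, -261.2, 62.8]
tcp_rot: [0.742, 3.041, -0.002]
wrist_force: [2.2, 6.3, 3.9]
opening: 47.1
gripper_force: 2.4
```

{"api": "apply_moves", "payload": {
  "commands": [
    [0,0,0,0,0,0,30],
    [0,0,0,0,0,0,30],
    [0,0,0,0,0,0,30]
  ]
}}

```text
t: 5.1
eef_pos: [541.7, -261.1, 62.7]
tcp_rot: [0.742, 3.042, -0.002]
wrist_force: [0.8, 4.0, 4.9]
opening: 45.8
gripper_force: 29.9
```

```bash
python3 - <<'E'
from h import *
s=read_state();print(s["t"],s["eef_pos"],s["wrist_force"],s["gripper_force"],s["opening"])
to(537.8,-259.8,200,1.093)
E
```

```text
5.1 [ 541.72439052 -261.05115984   62.73442857] [0.77196319 4.0430122  4.94391284] 29.909106194972992 45.8228719155915
turn [ 0.0008  0.0069 -0.0004] shift(cur tool) [ 0.0103 -0.0021 -0.5492] shift(final tool) [ 0.0162 -0.0028 -0.5491] dist 137.3
```

{"api": "apply_moves", "payload": {
  "commands": [
    [0,0,0,-0.0004,0,-0.04,30],
    [0,0,0,-0.0008,0,-0.08,30],
    [0,0,0,-0.001,0,-0.1,30],
    [0,0,0,-0.001,0,-0.1,30],
    [0,0,0,-0.001,0,-0.1,30],
    [0,0,0,-0.001,0,-0.1,30],
    [0,0,0,0,0,-0.04,30],
    [0,0,0,0,0,0,30]
  ]
}}

```text
t: 5.77
eef_pos: [541.6, -262.4, 204.1]
tcp_rot: [0.741, 3.039, -0.006]
wrist_force: [0.3, 0.3, -4.8]
opening: 45.7
gripper_force: 29.9
```

```bash
python3 - <<'E'
from h import *
s=read_state();print(s["t"],s["eef_pos"],s["wrist_force"],s["gripper_force"],s["opening"],s["joint_pos"])
# put-down yaw: module x to dock-like orientation now? options
for gy in (1.093,-.305,-.305+np.pi/2):
    to(480,-20,120,gy)
E
```

```text
5.7667 [ 541.59767881 -262.35803188  204.13603575] [ 0.32021606  0.34533881 -4.82392905] 29.886987805366516 45.722914346017376 [-4.69742983e-01  3.60694718e-01  1.52793006e+00 -8.90352369e-04
  1.23928720e+00 -1.56204637e+00]
turn [-0.0005  0.0087 -0.0003] shift(cur tool) [0.6694 0.7475 0.3269] shift(final tool) [0.6646 0.7476 0.3365] dist 263.8
turn [0.0057 0.0076 0.8897] shift(cur tool) [0.6694 0.7475 0.3269] shift(final tool) [ 0.8507 -0.5261  0.3365] dist 263.8
turn [-0.0012  0.0087 -0.1103] shift(cur tool) [0.6694 0.7475 0.3269] shift(final tool) [0.5261 0.8507 0.3365] dist 263.8
```

{"api": "apply_moves", "payload": {
  "commands": [
    [0,0,-0.0276,0.04,0.048,0,30],
    [0,0,-0.0276,0.077,0.098,0,30],
    [0,0,-0.0276,0.073,0.102,0,30],
    [0,0,-0.0276,0.068,0.105,0,30],
    [0,0.002,0,0.066,0.106,0.05,30],
    [0,0,0,0.066,0.106,0.08,30],
    [0,0,0,0.066,0.106,0.08,30],
    [0,0,0,0.066,0.106,0.08,30]
  ]
}}

```text
t: 6.43
eef_pos: [482.6, -32.3, 125.5]
tcp_rot: [0.475, 3.104, -0.004]
wrist_force: [1.3, -0.1, -4.2]
opening: 46.2
gripper_force: 29.9
```

{"api": "apply_moves", "payload": {
  "commands": [
    [0,0,0,0.03,0.05,0.05,30],
    [0,0,0,0,0,0,30],
    [0,0,0,0,0,0,30]
  ]
}}

```text
t: 6.68
eef_pos: [479.9, -19.1, 113.6]
tcp_rot: [0.472, 3.105, -0.005]
wrist_force: [0.3, -0.2, -4.2]
opening: 46.1
gripper_force: 29.9
```

```bash
python3 - <<'E'
from h import *
s=read_state();print(s["t"],s["eef_pos"],s["wrist_force"],s["opening"])
to(s["eef_pos"][0],s["eef_pos"][1],51,-.305+np.pi/2)
E
```

```text
6.6833 [479.90615601 -19.14586535 113.55055912] [ 0.33350619 -0.19482888 -4.17528112] 46.09358836274464
turn [-0.0021  0.0007  0.0022] shift(cur tool) [0.0003 0.0008 0.2502] shift(final tool) [0.     0.     0.2502] dist 62.6
```

{"api": "apply_moves", "payload": {
  "commands": [
    [0,0,0,0,0,0.08,30],
    [0,0,0.002,0,0,0.08,30],
    [0,0,0,0,0,0.06,30],
    [0,0,0,0,0,0.014,30],
    [0,0,0,0,0,0,30]
  ]
}}

```text
t: 7.1
eef_pos: [482.1, -21.0, 56.4]
tcp_rot: [0.482, 3.101, -0.005]
wrist_force: [-0.1, -0.7, -4.6]
opening: 45.8
gripper_force: 29.9
```

{"api": "apply_moves", "payload": {
  "commands": [
    [0,0,0,0,0,0.008,30],
    [0,0,0,0,0,0,30]
  ]
}}

```text
t: 7.27
eef_pos: [483.4, -20.7, 55.9]
tcp_rot: [0.481, 3.097, -0.004]
wrist_force: [-0.3, 0.9, -3.8]
opening: 45.9
gripper_force: 29.9
```

{"api": "apply_moves", "payload": {
  "commands": [
    [0,0,0,0,0,0.01,30],
    [0,0,0,0,0,0,30],
    [0,0,0,0,0,0,30]
  ]
}}

```text
t: 7.52
eef_pos: [482.7, -20.3, 52.9]
tcp_rot: [0.481, 3.098, -0.004]
wrist_force: [-0.5, 0.6, -3.1]
opening: 45.9
gripper_force: 29.9
```

{"api": "apply_moves", "payload": {
  "commands": [
    [0,0,0,0,0,0.006,30],
    [0,0,0,0,0,0,30]
  ]
}}

```text
t: 7.68
eef_pos: [482.5, -20.2, 51.1]
tcp_rot: [0.481, 3.099, -0.004]
wrist_force: [-1.0, 0.4, -4.3]
opening: 46.0
gripper_force: 29.9
```

{"api": "apply_moves", "payload": {
  "commands": [
    [0,0,0,0,0,0.006,30],
    [0,0,0,0,0,0,30]
  ]
}}

```text
t: 7.85
eef_pos: [482.8, -19.9, 50.4]
tcp_rot: [0.481, 3.098, -0.003]
wrist_force: [-1.7, 1.9, 3.1]
opening: 45.9
gripper_force: 30.0
```

{"api": "apply_moves", "payload": {
  "commands": [
    [0,0,0,0,0,0.004,30],
    [0,0,0,0,0,0,30],
    [0,0,0,0,0,0,30]
  ]
}}

```text
t: 8.1
eef_pos: [482.9, -19.7, 50.2]
tcp_rot: [0.481, 3.098, -0.002]
wrist_force: [-4.2, 2.7, 10.0]
opening: 46.2
gripper_force: 30.0
```

{"api": "apply_moves", "payload": {
  "commands": [
    [0,0,0,0,0,-0.003,30],
    [0,0,0,0,0,0,55],
    [0,0,0,0,0,0,75],
    [0,0,0,0,0,0,91],
    [0,0,0,0,0,0,91],
    [0,0,0,0,0,0,91]
  ]
}}

```text
t: 8.6
eef_pos: [482.6, -20.4, 49.2]
tcp_rot: [0.481, 3.099, -0.004]
wrist_force: [-0.3, -0.4, 0.6]
opening: 76.1
gripper_force: 0.0
```

{"api": "apply_moves", "payload": {
  "commands": [
    [0,0,0,0,0,-0.08,91],
    [0,0,0,0,0,-0.1,91],
    [0,0,0,0,0,-0.1,91],
    [0,0,0,0,0,-0.1,91],
    [0,0,0,0,0,-0.1,91],
    [0,0,0,0,0,0,91]
  ]
}}

```text
t: 9.1
eef_pos: [485.0, -20.1, 174.0]
tcp_rot: [0.479, 3.089, -0.003]
wrist_force: [0.2, -0.0, 1.0]
opening: 90.9
gripper_force: 0.0
```

{"api": "apply_moves", "payload": {
  "commands": [
    [0,0,0.075,0,0,0,91],
    [0,0,0.075,0,0,0,91],
    [0,0,0.075,0,0,0,91],
    [0,0,0.075,0,0,0,91],
    [0,0,0.075,0,0,0,91],
    [0,0,0.075,0,0,0,91],
    [0,0,0.075,0,0,0,91],
    [0,0,0.075,0,0,0,91]
  ]
}}

```text
t: 9.77
eef_pos: [481.5, -19.9, 168.5]
tcp_rot: [1.843, 2.538, -0.0]
wrist_force: [0.5, -0.3, 0.2]
opening: 91.1
gripper_force: 0.0
```

{"api": "apply_moves", "payload": {
  "commands": [
    [0,0,0.075,0,0,0,91],
    [0,0,0.075,0,0,0,91],
    [0,0,0.075,0,0,0,91],
    [0,0,0.075,0,0,0,91],
    [0,0,0.075,0,0,0,91],
    [0,0,0,0,0,0,91]
  ]
}}

```text
t: 10.27
eef_pos: [481.5, -19.9, 168.6]
tcp_rot: [2.497, 1.898, 0.002]
wrist_force: [-0.1, -0.8, 0.8]
opening: 90.7
gripper_force: 0.0
```

```bash
python3 - <<'E'
from h import *
s=read_state();print(s["t"],s["eef_pos"],s["wrist_force"],s["opening"],s["joint_pos"])
to(482.9,-20,120,-.305)
I=snapshot("scene")[:,:,::-1];T=snapshot("top")[:,:,::-1]
cv2.imwrite("pics/s1.png",I);cv2.imwrite("pics/t1.png",T)
m=place(np.r_[box(-33,33,-23,23,0,80)],[482.9,-20,-.305]);print(proj("scene",m).mean(0),proj("top",m).mean(0))
c=proj("scene",m).mean(0).astype(int)
crop=I[c[1]-50:c[1]+50,c[0]-50:c[0]+50].copy();crop=cv2.resize(crop,None,fx=4,fy=4,interpolation=2)
h=cv2.convexHull(proj("scene",m).astype(np.float32))-(c-50)
cv2.polylines(crop,[np.round((h+.5)*4-.5).astype(np.int32)],True,(0,255,0),1)
c=proj("top",m).mean(0).astype(int);c2=cv2.resize(T[c[1]-50:c[1]+50,c[0]-50:c[0]+50],None,fx=4,fy=4,interpolation=2)
h=cv2.convexHull(proj("top",m).astype(np.float32))-(c-50)
cv2.polylines(c2,[np.round((h+.5)*4-.5).astype(np.int32)],True,(0,255,0),1)
cv2.imwrite("pics/g2.png",np.hstack([crop,c2]))
E
```

```text
10.2667 [481.54517023 -19.90795948 168.57083467] [-0.0926697  -0.78437029  0.82197271] 90.7146635742599 [-0.06308465  0.20805481  1.84328685 -0.00340247  1.08584687  0.20900784]
turn [0.0032 0.0012 0.022 ] shift(cur tool) [0.0015 0.0044 0.1943] shift(final tool) [0.0013 0.0053 0.1943] dist 48.6
[289.13100598 200.30780888] [265.62636826 264.64280289]
```

View pics/g2.png

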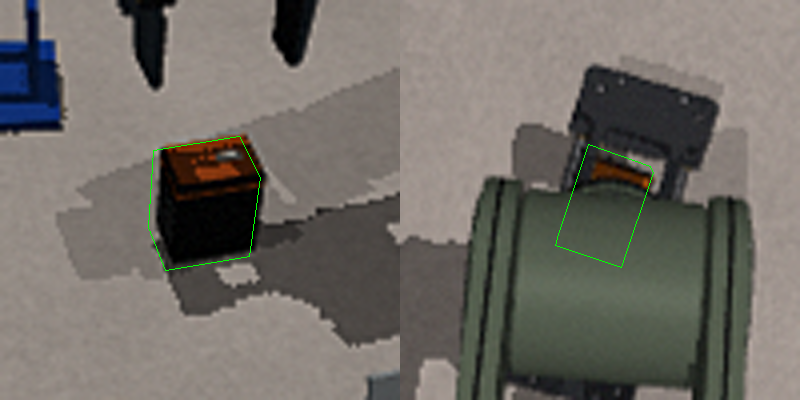

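The scene view shows the module standing upright and released at (290,200), with the open fingers above and behind it. The overlay sits about 2 px off, along the module's x, which matches the known grip offset of about 4 mm.

{"api": "apply_moves", "payload": {
  "commands": [
    [0.003,0.001,0.022,0,-0.0126,0,91],
    [0,0,0,0,0,0.08,91],
    [0,0,0,0,0,0.08,91],
    [0,0,0,0,0,0.08,91],
    [0,0,0,0,0,0,91],
    [0,0,0,0,0,0,91]
  ]
}}

```text
t: 10.87
eef_pos: [478.3, -19.0, 108.7]
tcp_rot: [-2.53, -1.862, 0.002]
wrist_force: [0.0, -0.1, 0.1]
opening: 91.1
gripper_force: 0.0
```

```bash
python3 - <<'E'
from h import *
to(478.5,-18.9,44,-.307)
I=snapshot("scene")[:,:,::-1];cv2.imwrite("pics/s2.png",I)
org=lambda I:(I[:,:,2]>1.8*I[:,:,0])&(I[:,:,2]>60)&(I[:,:,1]<I[:,:,2]*.7)
drk=I.max(2)<45
print(edgefit({"scene":I},box(-33,33,-23,23,0,80),[478.5,-18.9,-.307]))
E
```

```text
turn [-0.0006  0.0004  0.0034] shift(cur tool) [0.001  0.001  0.2587] shift(final tool) [0.0008 0.0007 0.2587] dist 64.7
(array([ 4.75748671e+02, -2.19624706e+01, -2.90284610e-01]), np.float64(-38.56779861450195))
```

{"api": "apply_moves", "payload": {
  "commands": [
    [0,0,0.003,0.001,0,0.08,91],
    [0,0,0,0,0,0.08,91],
    [0,0,0,0,0,0.07,91],
    [0,0,0,0,0,0.02,91],
    [0,0,0,0,0,0,91]
  ]
}}

```text
t: 11.33
eef_pos: [479.1, -18.8, 46.8]
tcp_rot: [2.535, 1.855, 0.0]
wrist_force: [-0.5, 0.2, 0.4]
opening: 91.0
gripper_force: 0.0
```

{"api": "apply_moves", "payload": {
  "commands": [
    [0,0,0,0,0,0.008,80],
    [0,0,0,0,0,0,70],
    [0,0,0,0,0,0,50],
    [0,0,0,0,0,0,50],
    [0,0,0,0,0,0,50],
    [0,0,0,0,0,0,50],
    [0,0,0,0,0,0,50],
    [0,0,0,0,0,0,50]
  ]
}}

```text
t: 12.0
eef_pos: [478.7, -18.6, 45.6]
tcp_rot: [2.536, 1.854, 0.001]
wrist_force: [-2.5, 0.9, 7.3]
opening: 65.9
gripper_force: 30.0
```

```bash
python3 - <<'E'
from h import *
s=read_state();print(s["t"],s["eef_pos"],s["tcp_rot"],s["wrist_force"],s["opening"],s["gripper_force"])
to(*s["eef_pos"],-.305)
to(524,261.7,190,-.305)
E
```

```text
12.0 [478.68171043 -18.62644497  45.56686397] [2.53554459e+00 1.85406538e+00 8.37706035e-04] [-2.45897458  0.88374288  7.2641892 ] 65.88902159346792 30.001298189163208
turn [ 0.0005 -0.0001 -0.0019] shift(cur tool) [0. 0. 0.] shift(final tool) [0. 0. 0.] dist 0.0
turn [ 0.0005 -0.0001 -0.0019] shift(cur tool) [ 1.1236 -0.1668 -0.5777] shift(final tool) [ 1.124  -0.1638 -0.5777] dist 318.6
```

{"api": "apply_moves", "payload": {
  "commands": [
    [0,0,0,0,0,-0.05,50],
    [0,0,0,0,0,-0.1,50],
    [0,0,0,0,0,-0.1,50],
    [0,0,0,0.05,-0.008,-0.12,50],
    [0,0,0,0.1,-0.015,-0.12,50],
    [0,0,0,0.12,-0.018,-0.11,50],
    [0,0,0,0.14,-0.02,0,50],
    [0,0,0,0.14,-0.02,0,50]
  ]
}}

```text
t: 12.67
eef_pos: [502.3, 119.7, 196.6]
tcp_rot: [2.534, 1.851, 0.008]
wrist_force: [0.8, 1.4, -4.7]
opening: 65.7
gripper_force: 30.0
```

{"api": "apply_moves", "payload": {
  "commands": [
    [0,0,0,0.14,-0.02,0,50],
    [0,0,0,0.14,-0.02,0,50],
    [0,0,0,0.12,-0.018,0,50],
    [0,0,0,0.08,-0.012,0,50],
    [0,0,0,0.05,-0.007,0,50],
    [0,0,0,0,0,0,50],
    [0,0,0,0,0,0,50]
  ]
}}

```text
t: 13.25
eef_pos: [522.6, 250.0, 193.9]
tcp_rot: [2.533, 1.855, -0.002]
wrist_force: [0.6, 0.6, -4.0]
opening: 66.0
gripper_force: 30.0
```

```bash
python3 - <<'E'
from h import *
s=read_state();print(s["t"],s["eef_pos"],s["tcp_rot"],s["wrist_force"],s["opening"],s["joint_pos"])
to(524,261.7,190,-.305)
I=snapshot("scene")[:,:,::-1];cv2.imwrite("pics/s3.png",I);T=snapshot("top")[:,:,::-1];cv2.imwrite("pics/t3.png",T)
v=np.hstack([cv2.resize(I[190:340,260:400],None,fx=4,fy=4,interpolation=2)[:560,:400],cv2.resize(T[180:320,100:200],None,fx=4,fy=4,interpolation=2)])
cv2.imwrite("pics/g3.png",v)
E
```

```text
13.25 [522.60463825 250.04256043 193.93752373] [ 2.53348516e+00  1.85487849e+00 -2.28420822e-03] [ 0.60882875  0.6272166  -3.99470711] 66.04661967398232 [ 0.42752941  0.34004584  1.58585668 -0.00205622  1.21677681  0.73508834]
turn [ 0.0003  0.0014 -0.0012] shift(cur tool) [ 0.0462 -0.0088  0.0156] shift(final tool) [ 0.0462 -0.0087  0.0158] dist 12.4
```

View pics/g3.png

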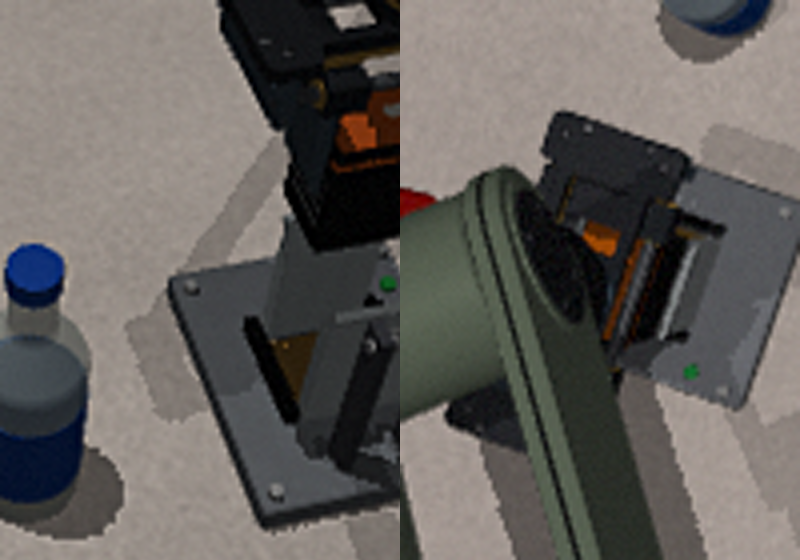

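The scene view shows the module held above the dock and slightly towards -y of the pocket. The top view shows the orange top beside the near cheek. I centre it and then descend.

{"api": "apply_moves", "payload": {
  "commands": [
    [0,0.001,-0.001,0.03,-0.006,0.02,50],
    [0,0,0,0.0162,-0.0028,0.03,50],
    [0,0,0,0,0,0,50],
    [0,0,0,0,0,0,50],
    [0,0,0,0,0,0,50]
  ]
}}

```text
t: 13.77
eef_pos: [524.4, 261.9, 182.0]
tcp_rot: [2.534, 1.856, 0.002]
wrist_force: [0.5, -0.1, -4.4]
opening: 66.0
gripper_force: 30.0
```

```bash
python3 - <<'E'
from h import *
s=read_state();print(s["t"],s["eef_pos"],s["wrist_force"])
to(524,261.7,165,-.306)
E
```

```text
13.7667 [524.42639945 261.91607359 182.04988461] [ 0.508216   -0.13180429 -4.37943706]
turn [ 0.0007 -0.0007 -0.0003] shift(cur tool) [-0.0014 -0.0014  0.0682] shift(final tool) [-0.0013 -0.0014  0.0682] dist 17.1
```

{"api": "apply_moves", "payload": {
  "commands": [
    [0,0,0,-0.001,-0.001,0.03,50],
    [0,0,0,0,0,0.03,50],
    [0,0,0,0,0,0.03,50],
    [0,0,0,0,0,0.03,50],
    [0,0,0,0,0,0,50],
    [0,0,0,0,0,0,50]
  ]
}}

```text
t: 14.27
eef_pos: [523.9, 262.1, 151.5]
tcp_rot: [-2.534, -1.856, -0.001]
wrist_force: [-0.7, 1.3, -3.9]
opening: 65.6
gripper_force: 30.0
```

```bash
python3 - <<'E'
from h import *
s=read_state();print(s["t"],s["eef_pos"],s["wrist_force"],s["torque"])
to(524,261.7,130,-.306)
E
```

```text
14.2667 [523.91176144 262.06295029 151.45349526] [-0.70711576  1.31989008 -3.85810846] [-0.0105057  -0.00493491  0.01598847]
turn [ 0.0001 -0.0005 -0.0002] shift(cur tool) [-0.0013  0.0008  0.0858] shift(final tool) [-0.0013  0.0008  0.0858] dist 21.5
```

{"api": "apply_moves", "payload": {
  "commands": [
    [0,0,0,-0.0005,0,0.02,50],
    [0,0,0,0,0,0.03,50],
    [0,0,0,0,0,0.03,50],
    [0,0,0,0,0,0,50]
  ]
}}

```text
t: 14.6
eef_pos: [523.8, 262.1, 130.5]
tcp_rot: [-2.534, -1.856, -0.001]
wrist_force: [0.8, 1.4, -5.0]
opening: 65.9
gripper_force: 30.0
```

```bash
python3 - <<'E'
from h import *
s=read_state();print(s["t"],s["eef_pos"],s["wrist_force"],s["torque"])
to(524,261.7,91,-.306)
E
```

```text
14.6 [523.81497708 262.07426395 130.52742828] [ 0.80130353  1.44086324 -4.99817326] [ 0.26425497 -0.13120177 -0.03344644]
turn [-0.     -0.0007 -0.0004] shift(cur tool) [-0.0014  0.0012  0.1581] shift(final tool) [-0.0012  0.0012  0.1581] dist 39.5
```

{"api": "apply_moves", "payload": {
  "commands": [
    [0,0,0,0.002,0.0005,0.02,50],
    [0,0,0,0,0,0.03,50],
    [0,0,0,0,0,0.03,50],
    [0,0,0,0,0,0.03,50],
    [0,0,0,0,0,0.03,50],
    [0,0,0,0,0,0,50]
  ]
}}

```text
t: 15.1
eef_pos: [523.8, 262.2, 95.3]
tcp_rot: [-2.534, -1.856, 0.001]
wrist_force: [0.8, 1.0, -3.2]
opening: 65.8
gripper_force: 30.0
```

```bash
python3 - <<'E'
from h import *
s=read_state();print(s["t"],s["eef_pos"],s["wrist_force"],s["torque"])
to(524,261.7,80,-.306)
E
```

```text
15.1 [523.78793955 262.17880722  95.27464912] [ 0.81567651  0.9538213  -3.21794365] [-0.02329239  0.0418421  -0.00512696]
turn [-0.0004  0.     -0.0003] shift(cur tool) [-0.0016  0.0014  0.0611] shift(final tool) [-0.0016  0.0014  0.0611] dist 15.3
```

{"api": "apply_moves", "payload": {
  "commands": [
    [0,0,0,0,0.001,0.02,50],
    [0,0,0,0,0,0.02,50],
    [0,0,0,0,0,0.01,50],
    [0,0,0,0,0,0,50],
    [0,0,0,0,0,0,50]
  ]
}}

```text
t: 15.52
eef_pos: [524.8, 262.3, 84.7]
tcp_rot: [2.534, 1.856, 0.003]
wrist_force: [-0.1, -0.6, -4.1]
opening: 65.5
gripper_force: 30.0
```

{"api": "apply_moves", "payload": {
  "commands": [
    [0,0,0,0,0,0.01,50],
    [0,0,0,0,0,0.01,50],
    [0,0,0,0,0,0,50]
  ]
}}

```text
t: 15.77
eef_pos: [524.5, 262.2, 79.4]
tcp_rot: [2.534, 1.857, 0.002]
wrist_force: [-0.1, 0.2, -2.8]
opening: 65.9
gripper_force: 30.0
```

{"api": "apply_moves", "payload": {
  "commands": [
    [0,0,0,0,0,0.015,50],
    [0,0,0,0,0,0.015,50],
    [0,0,0,0,0,0.01,50],
    [0,0,0,0,0,0,50],
    [0,0,0,0,0,0,50]
  ]
}}

```text
t: 16.18
eef_pos: [524.8, 263.7, 75.9]
tcp_rot: [-2.534, -1.855, -0.01]
wrist_force: [-11.5, -1.4, 30.7]
opening: 65.9
gripper_force: 30.1
```

{"api": "apply_moves", "payload": {
  "commands": [
    [0,0,0,0,0,0.006,50],
    [0,0,0,0,0,0,50],
    [0,0,0,0,0,0,50]
  ]
}}

```text
t: 16.43
eef_pos: [524.7, 264.0, 75.5]
tcp_rot: [-2.534, -1.855, -0.011]
wrist_force: [-14.9, -0.6, 36.1]
opening: 66.2
gripper_force: 30.1
```

{"api": "apply_moves", "payload": {
  "commands": [
    [0,0,0,0,0,-0.012,50],
    [0,0,0,0,0,-0.012,50],
    [0,0,0,0,0,0,50]
  ]
}}

```text
t: 16.68
eef_pos: [524.7, 263.3, 76.2]
tcp_rot: [-2.534, -1.856, -0.007]
wrist_force: [-5.8, 1.1, 11.5]
opening: 66.3
gripper_force: 30.0
```

```bash
python3 - <<'E'
from h import *
s=read_state();print(s["t"],s["eef_pos"],s["wrist_force"],s["torque"],s["opening"])
to(524,261.7,80,-.306)
I=snapshot("scene")[:,:,::-1];cv2.imwrite("pics/s4.png",I);T=snapshot("top")[:,:,::-1];cv2.imwrite("pics/t4.png",T)
v=np.hstack([cv2.resize(I[205:325,300:400],None,fx=4,fy=4,interpolation=2),cv2.resize(T[200:320,110:210],None,fx=4,fy=4,interpolation=2)])
cv2.imwrite("pics/g4.png",v)
E
```

```text
16.6833 [524.69610692 263.31491235  76.23892917] [-5.76472398  1.11683677 11.53931314] [0.21312339 1.01254466 0.0099965 ] 66.26270817473802
turn [ 0.0011 -0.0025 -0.0004] shift(cur tool) [-0.0069 -0.0007 -0.0151] shift(final tool) [-0.007  -0.0007 -0.015 ] dist 4.2
```

View pics/g4.png

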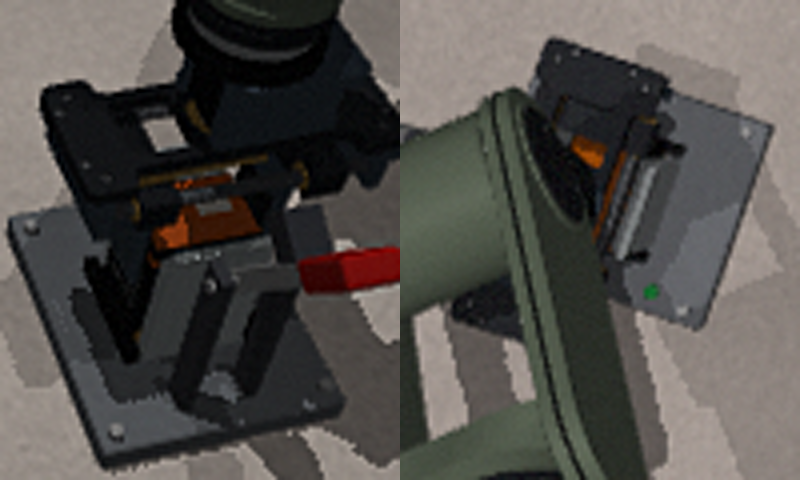

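The scene view shows the module between the cheeks with its orange top just above the rim at about (210,215) in the crop, and the lever clear of the gripper. It is resting on something about 10 mm short of home. I raise it until it is free and re-centre.

{"api": "apply_moves", "payload": {
  "commands": [
    [0,0,0,0,0,-0.012,50],
    [0,0,0,0,0,-0.012,50],
    [0,0,0,0,0,0,50],
    [0,0,0,0,0,0,50]
  ]
}}

```text
t: 17.12
eef_pos: [525.4, 262.5, 79.9]
tcp_rot: [2.534, 1.856, 0.004]
wrist_force: [0.4, 1.8, -2.8]
opening: 66.1
gripper_force: 29.9
```

```bash
python3 - <<'E'
from h import *
s=read_state();print(s["t"],s["eef_pos"],s["wrist_force"],s["torque"],s["opening"])
to(524,261.7,80,-.306)
T0=cv2.imread("pics/top0.png");Sc=cv2.imread("pics/scene0.png")
# cheek top rims & lips: check pocket location with floor/lip edges in first pictures
p=[524,261.7,-.306]
for c,I in(("top",T0),("scene",Sc)):
    J=cv2.resize(I,None,fx=8,fy=8,interpolation=2)
    def line(a,b,col):
        q=(proj(c,place(np.array([a,b],float),p))+.5)*8-.5;cv2.line(J,*[tuple(int(v) for v in r) for r in np.round(q)],col,1)
    for sx in(-1,1):
        line([sx*34.5,-24.5,41],[sx*34.5,24.5,41],(0,255,0));line([sx*34.5,-24.5,20],[sx*34.5,24.5,20],(255,255,0))
        line([-31,sx*38,125],[31,sx*38,125],(255,0,255));line([-31,sx*24.5,108],[31,sx*24.5,108],(0,255,255))
        line([sx*31,24.5,20],[sx*31,-24.5,20],(255,0,0))
    c0=(proj(c,place(np.array([[0,0,60.]]),p))[0]*8).astype(int)
    globals()["v"+c]=J[c0[1]-250:c0[1]+250,c0[0]-200:c0[0]+200]
cv2.imwrite("pics/ov.png",np.hstack([vtop,vscene]))
E
```

```text
17.1167 [525.42798117 262.45258813  79.90989104] [ 0.39720228  1.75275992 -2.7714187 ] [ 0.18643947 -0.07208427  0.04388466] 66.05124707698421
turn [ 0.0013 -0.0012 -0.0002] shift(cur tool) [-0.0046 -0.0045 -0.0004] shift(final tool) [-0.0046 -0.0045 -0.0004] dist 1.6
```

View pics/ov.png

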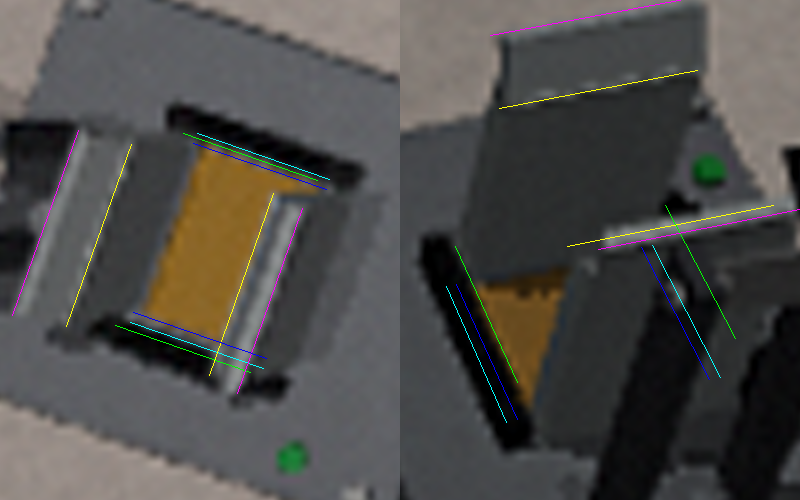

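```bash
python3 - <<'E'
from h import *
I=cv2.imread("pics/s4.png");J=cv2.resize(I,None,fx=8,fy=8,interpolation=2)
c="scene"
def poly(P,p,col):
    q=np.round((proj(c,place(np.array(P,float),p))+.5)*8-.5).astype(np.int32);cv2.polylines(J,[q],True,col,1)
for z,col in((76.2-45.6+80,(0,255,0)),(41+80,(255,255,0))):
    poly([[-33,-23,z],[33,-23,z],[33,23,z],[-33,23,z]],[524.7,263,-.306],col)
poly([[-31,38,125],[31,38,125],[31,24.5,108],[-31,24.5,108]],[524,261.7,-.306],(255,0,255))
poly([[34.5,-31,41],[34.5,31,41]],[524,261.7,-.306],(0,255,255))
c0=(proj(c,place(np.array([[0,0,90.]]),[524,261.7,0]))[0]*8).astype(int)
cv2.imwrite("pics/ov2.png",J[c0[1]-270:c0[1]+300,c0[0]-350:c0[0]+330])
E
```

```text
(no output)
```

View pics/ov2.png

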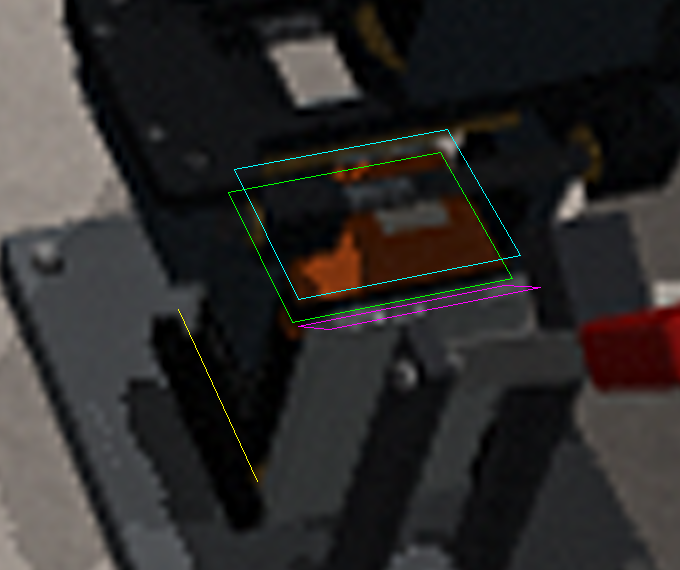

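The overlay shows the orange top's front edge near (300,298)-(510,262). That is closer to the upper (resting on the lip) outline than to the lower one. I check this numerically against the earlier picture taken with the module in free air.

```bash
python3 - <<'E'
from h import *
I5=snapshot("scene")[:,:,::-1].copy();cv2.imwrite("pics/s5.png",I5)
s=read_state();print(s["eef_pos"])
tests={"s3":(cv2.imread("pics/s3.png"),[522.6,250.04],193.94),"s4":(cv2.imread("pics/s4.png"),[524.7,263.3],76.24),"s5":(I5,s["eef_pos"][:2],s["eef_pos"][2])}
zs=np.arange(-16,26,2)
print("dz",zs)
for n,(I,xy,zt) in tests.items():
    f=I.astype(np.float32);red=f[:,:,2]-f[:,:,0]
    for x in(-25,-15,-5,5,15,25):
        P=place(np.array([[x,23,zt-45.57+80+d] for d in zs],float),[*xy,-.306])
        q=proj("scene",P).astype(np.float32)[:,None]
        print(n,x,cv2.remap(red,q,None,cv2.INTER_LINEAR)[:,0].astype(int).tolist())
E
```

```text
[525.39497877 262.45381472  79.88535263]
dz [-16 -14 -12 -10  -8  -6  -4  -2   0   2   4   6   8  10  12  14  16  18
  20  22  24]
s3 -25 [0, 0, 1, 21, 24, 29, 13, 3, -3, -3, 13, 42, 48, 52, 37, 14, 0, -1, 0, 0, -1]
s3 -15 [0, -3, 1, 17, 39, 45, 18, 4, -4, -2, 10, 24, 45, 51, 51, 50, 50, 50, 48, 51, 52]
s3 -5 [0, -1, 7, 22, 49, 40, 16, 1, -3, -1, 13, 31, 51, 50, 51, 51, 50, 51, 52, 54, 45]
s3 5 [-1, -1, -1, 16, 53, 35, 15, 0, -1, 1, 6, 31, 50, 53, 51, 49, 46, 49, 51, 51, 52]
s3 15 [-2, -3, -1, 24, 53, 52, 31, 7, -1, -4, 4, 77, 86, 68, 51, 39, 41, 46, 48, 49, 50]
s3 25 [-1, -2, -3, 32, 40, 29, 12, 1, -3, -3, 15, 66, 98, 122, 118, 116, 115, 115, 114, 114, 114]
s4 -25 [-2, -3, -3, -2, -2, -2, -3, -3, -4, -4, 3, 13, 33, 52, 43, 30, 11, -1, -3, -3, -2]
s4 -15 [-3, -3, -2, -2, -2, -3, -2, -1, -3, -4, 1, 8, 34, 50, 50, 49, 48, 49, 51, 50, 50]
s4 -5 [-3, -3, -3, -3, -3, -4, -4, -3, -3, -3, -3, 12, 41, 51, 53, 51, 50, 51, 51, 50, 49]
s4 5 [-2, -2, -1, -1, -3, -3, -3, -2, -1, -2, -4, 9, 23, 35, 47, 47, 48, 48, 49, 50, 50]
s4 15 [-3, -2, -2, -2, -2, -3, -3, -4, -4, -7, -3, 23, 46, 64, 64, 49, 39, 39, 41, 43, 46]
s4 25 [-2, -2, -3, -1, -2, -3, -3, -3, -2, -2, -1, 0, 40, 107, 119, 120, 115, 112, 112, 112, 114]
s5 -25 [-2, -1, -1, -2, -2, -2, -2, -2, -1, 0, 9, 21, 41, 54, 47, 34, 15, 0, -4, -3, -2]
s5 -15 [-1, -1, -2, -4, -3, -2, -2, -1, -4, -3, -1, 12, 41, 52, 54, 52, 49, 49, 49, 49, 49]
s5 -5 [-3, -3, -3, -3, -2, -2, -2, -2, -2, -1, 0, 17, 37, 43, 49, 51, 52, 50, 49, 51, 51]
s5 5 [-3, -3, -4, -5, -5, -3, -2, -2, -1, -2, 0, 17, 30, 42, 50, 50, 50, 50, 49, 48, 49]
s5 15 [-2, -2, -3, -3, -3, -2, -2, -2, -1, -1, 6, 20, 46, 80, 79, 67, 52, 40, 41, 42, 45]
s5 25 [-3, -5, -3, 2, 6, 20, 24, 13, 6, 0, 0, 0, 56, 116, 117, 118, 115, 113, 112, 113, 116]
```

```bash
python3 - <<'E'
from h import *
zs=np.arange(-16,26,2)
for n,xy in(("s2",[478.7,-18.7]),("s1",[478.7,-18.7])):
    f=cv2.imread(f"pics/{n}.png").astype(np.float32);red=f[:,:,2]-f[:,:,0];gray=f.mean(2)
    for x in(-25,-5,5,25):
        q=proj("scene",place(np.array([[x,23,80+d] for d in zs],float),[*xy,-.306])).astype(np.float32)[:,None]
        print(n,x,cv2.remap(red,q,None,cv2.INTER_LINEAR)[:,0].astype(int).tolist())
        q=proj("scene",place(np.array([[x,23,d] for d in zs],float),[*xy,-.306])).astype(np.float32)[:,None]
        print(n,"bottom",x,cv2.remap(gray,q,None,cv2.INTER_LINEAR)[:,0].astype(int).tolist())
# dock base front bottom/top edge (y=+85)
f=cv2.imread("pics/scene0.png").astype(np.float32).mean(2)
for x in(-60,0,60):
    q=proj("scene",place(np.array([[x,85,d] for d in zs],float),[524,261.7,-.306])).astype(np.float32)[:,None]
    print("dock bottom",x,cv2.remap(f,q,None,cv2.INTER_LINEAR)[:,0].astype(int).tolist())
for x in(-20,0,20):
    q=proj("scene",place(np.array([[x,-38,125+d] for d in zs],float),[524,261.7,-.306])).astype(np.float32)[:,None]
    print("far rim",x,cv2.remap(f,q,None,cv2.INTER_LINEAR)[:,0].astype(int).tolist())
print(zs)
E
```

```text
s2 -25 [0, 0, 1, 14, 44, 44, 23, 9, 2, 4, 12, 26, 43, 49, 51, 34, 13, 20, 29, 18, 11]
s2 bottom -25 [92, 73, 69, 65, 67, 70, 72, 75, 70, 62, 50, 29, 13, 6, 0, 0, 0, 0, 1, 2, 3]
s2 -5 [-1, -1, 0, 11, 36, 42, 21, 8, 0, 3, 14, 26, 42, 49, 51, 51, 50, 49, 49, 27, 4]
s2 bottom -5 [145, 146, 148, 150, 124, 96, 75, 58, 46, 40, 31, 18, 7, 5, 3, 4, 5, 4, 3, 2, 0]
s2 5 [-2, -2, 4, 23, 30, 22, 13, 3, -3, -5, 25, 81, 108, 114, 116, 117, 117, 116, 109, 101, 49]
s2 bottom 5 [65, 72, 79, 83, 90, 81, 64, 55, 52, 44, 28, 15, 7, 0, 1, 1, 1, 2, 3, 4, 5]
s2 25 [0, -1, 1, 22, 35, 28, 20, 9, 0, -2, 18, 73, 107, 113, 115, 115, 117, 117, 117, 117, 99]
s2 bottom 25 [73, 71, 69, 63, 56, 51, 50, 49, 51, 49, 29, 11, 6, 1, 1, 2, 2, 2, 3, 3, 2]
s1 -25 [0, 0, 0, 18, 53, 53, 28, 12, 2, 5, 15, 29, 43, 48, 49, 34, 14, 21, 30, 19, 11]
s1 bottom -25 [141, 141, 144, 147, 116, 88, 77, 71, 65, 60, 49, 29, 13, 6, 0, 0, 1, 2, 2, 2, 2]
s1 -5 [-1, -1, 0, 11, 35, 41, 21, 8, 1, 10, 32, 62, 102, 116, 119, 116, 108, 80, 52, 26, 1]
s1 bottom -5 [75, 80, 114, 146, 124, 95, 81, 76, 65, 51, 36, 20, 6, 3, 0, 1, 2, 1, 0, 2, 4]
s1 5 [-2
[... 383 characters left out ...]
, 133, 139, 121, 92, 66, 46, 29, 27, 23, 22, 22, 23, 24, 28, 42, 57, 64]
dock bottom 0 [102, 102, 104, 107, 102, 77, 53, 47, 42, 36, 30, 24, 23, 22, 21, 21, 27, 33, 33, 28, 25]
dock bottom 60 [120, 121, 122, 125, 131, 125, 100, 77, 60, 46, 37, 29, 23, 22, 22, 21, 20, 31, 44, 54, 62]
far rim -20 [70, 70, 70, 67, 64, 74, 87, 105, 117, 124, 127, 127, 127, 128, 130, 130, 129, 128, 127, 128, 129]
far rim 0 [71, 70, 69, 69, 64, 66, 92, 110, 120, 125, 127, 125, 122, 123, 124, 127, 127, 126, 125, 126, 126]
far rim 20 [72, 70, 69, 67, 68, 77, 88, 106, 117, 123, 126, 125, 124, 122, 123, 124, 124, 125, 126, 125, 125]
[-16 -14 -12 -10  -8  -6  -4  -2   0   2   4   6   8  10  12  14  16  18
  20  22  24]
```

{"api": "apply_moves", "payload": {
  "commands": [
    [0,0,0,0,0,-0.008,50],
    [0,0,0,0,-0.004,0,50],
    [0,0,0,0,-0.004,0,50],
    [0,0,0,0,0,0,50],
    [0,0,0,0,0,0,50]
  ]
}}

```text
t: 17.58
eef_pos: [523.2, 263.1, 82.3]
tcp_rot: [2.534, 1.856, 0.004]
wrist_force: [1.9, 0.9, -4.4]
opening: 66.4
gripper_force: 29.9
```

```bash
python3 - <<'E'
from h import *
s=read_state();print(s["t"],s["eef_pos"],s["wrist_force"],s["torque"])
to(524,261.7,80,-.306)
E
```

```text
17.5833 [523.15826221 263.05764706  82.25304525] [ 1.94892283  0.93466347 -4.38197354] [ 0.25988547 -0.33366364  0.03383816]
turn [ 0.0012 -0.0012 -0.0001] shift(cur tool) [-0.0042  0.0048  0.009 ] shift(final tool) [-0.0042  0.0048  0.009 ] dist 2.8
```

{"api": "apply_moves", "payload": {
  "commands": [
    [0,0,0,0,0.005,0,50],
    [0,0,0,0.008,0,0,50],
    [0,0,0,0,0,0,50],
    [0,0,0,0,0,0,50]
  ]
}}

```text
t: 17.92
eef_pos: [524.3, 264.0, 82.0]
tcp_rot: [2.534, 1.857, 0.001]
wrist_force: [-0.1, -0.5, -4.2]
opening: 66.2
gripper_force: 29.9
```

```bash
cat >> h.py <<'E'
def st():
    s=read_state();Rz=np.array([[np.cos(.306),-np.sin(.306)],[np.sin(.306),np.cos(.306)]])
    d=Rz@(s["eef_pos"][:2]-[524,261.7])
    print("t",round(s["t"],2),"dockxy",d.round(2),"z",s["eef_pos"][2].round(2),"Fdock",(Rz@s["wrist_force"][:2]).round(1),"Fz",s["wrist_force"][2].round(1),"Mdock",(Rz@s["torque"][:2]).round(2),s["torque"][2].round(2),"open",s["opening"].round(1),"tilt",(R.from_rotvec(s["tcp_rot"]).as_matrix()[:2,2]).round(4))
E
python3 -c "
from h import *
st()"
```

```text
Traceback (most recent call last):
  File "h.py", line 75, in st
    print("t",round(s["t"],2),"dockxy",d.round(2),"z",s["eef_pos"][2].round(2),"Fdock",(Rz@s["wrist_force"][:2]).round(1),"Fz",s["wrist_force"][2].round(1),"Mdock",(Rz@s["torque"][:2]).round(2),s["torque"][2].round(2),"open",s["opening"].round(1),"tilt",(R.from_rotvec(s["tcp_rot"]).as_matrix()[:2,2]).round(4))
                                                                                                                                                                                                                                 ^^^^^^^^^^^^^^^^^^
AttributeError: 'float' object has no attribute 'round'
```

{"api": "apply_moves", "payload": {
  "commands": [
    [0,0,0,-0.008,0,0,50],
    [0,0,0,-0.008,0,0,50],
    [0,0,0,0,0,0,50],
    [0,0,0,0,0,0,50]
  ]
}}

```text
t: 18.25
eef_pos: [524.0, 262.3, 82.3]
tcp_rot: [-2.533, -1.855, -0.008]
wrist_force: [0.6, 6.2, -6.6]
opening: 66.2
gripper_force: 29.9
```

```bash
python3 -c "
from h import *
st()"
```

```text
Traceback (most recent call last):
  File "h.py", line 75, in st
    print("t",round(s["t"],2),"dockxy",d.round(2),"z",s["eef_pos"][2].round(2),"Fdock",(Rz@s["wrist_force"][:2]).round(1),"Fz",s["wrist_force"][2].round(1),"Mdock",(Rz@s["torque"][:2]).round(2),s["torque"][2].round(2),"open",s["opening"].round(1),"tilt",(R.from_rotvec(s["tcp_rot"]).as_matrix()[:2,2]).round(4))
                                                                                                                                                                                                                                 ^^^^^^^^^^^^^^^^^^
AttributeError: 'float' object has no attribute 'round'
```

```bash
sed -i 's/s\["opening"\].round(1)/round(float(s["opening"]),1)/' h.py; python3 -c "
from h import *
st()"
```

```text
t 18.25 dockxy [-0.2   0.61] z 82.35 Fdock [-1.3  6.1] Fz -6.6 Mdock [1.07 0.33] 0.13 open 66.2 tilt [0.0033 0.0047]
```

{"api": "apply_moves", "payload": {
  "commands": [
    [0,0,0,0.008,0,0,50],
    [0,0,0,0.008,0,0,50],
    [0,0,0,0.006,0,0,50],
    [0,0,0,0,0,0,50],
    [0,0,0,0,0,0,50]
  ]
}}

```text
t: 18.67
eef_pos: [524.8, 265.1, 82.1]
tcp_rot: [2.533, 1.856, 0.001]
wrist_force: [-0.4, -3.1, -2.9]
opening: 65.6
gripper_force: 29.9
```

```bash
python3 -c "
from h import *
st()"
```

```text
t 18.67 dockxy [-0.27  3.46] z 82.14 Fdock [ 0.6 -3. ] Fz -2.9 Mdock [-0.57 -0.  ] 0.04 open 65.6 tilt [ 0.0008 -0.0005]
```

{"api": "apply_moves", "payload": {
  "commands": [
    [0,0,0,0.006,0,0,50],
    [0,0,0,0,0,0,50],
    [0,0,0,0,0,0,50]
  ]
}}

```text
t: 18.92
eef_pos: [524.8, 265.1, 82.2]
tcp_rot: [2.532, 1.856, -0.003]
wrist_force: [-1.2, -8.1, -1.9]
opening: 66.4
gripper_force: 29.9
```

```bash
python3 -c "
from h import *
st()"
```

```text
t 18.92 dockxy [-0.3   3.47] z 82.16 Fdock [ 1.3 -8.1] Fz -1.9 Mdock [-1.28 -0.13] 0.06 open 66.4 tilt [-0.0004 -0.0032]
```

{"api": "apply_moves", "payload": {
  "commands": [
    [0,0,0,-0.013,0.002,0,50],
    [0,0,0,0,0,0,50],
    [0,0,0,0,0,0,50]
  ]
}}

```text
t: 19.17
eef_pos: [525.4, 264.4, 82.4]
tcp_rot: [-2.535, -1.856, -0.005]
wrist_force: [-0.3, 0.2, -4.1]
opening: 65.7
gripper_force: 29.9
```

```bash
python3 -c "
from h import *
st()"
```

```text
t 19.17 dockxy [0.52 3.  ] z 82.39 Fdock [-0.3  0.1] Fz -4.1 Mdock [-0.08  0.06] -0.0 open 65.7 tilt [0.0025 0.0021]
```

{"api": "apply_moves", "payload": {
  "commands": [
    [0,0,0,0,0,0.01,50],
    [0,0,0,0,0,0.006,50],
    [0,0,0,0,0,0,50],
    [0,0,0,0,0,0,50]
  ]
}}

```text
t: 19.5
eef_pos: [525.0, 264.2, 78.0]
tcp_rot: [2.534, 1.857, 0.003]
wrist_force: [-0.8, 0.7, -4.2]
opening: 66.1
gripper_force: 29.9
```

```bash
python3 -c "
from h import *
st()"
```

```text
t 19.5 dockxy [0.18 2.73] z 78.0 Fdock [-1.   0.4] Fz -4.2 Mdock [-0.11  0.02] 0.03 open 66.1 tilt [0.0014 0.001 ]
```

{"api": "apply_moves", "payload": {
  "commands": [
    [0,0,0,-0.002,0,0.006,50],
    [0,0,0,0,0,0.004,50],
    [0,0,0,0,0,0,50],
    [0,0,0,0,0,0,50]
  ]
}}

```text
t: 19.83
eef_pos: [524.9, 264.0, 76.5]
tcp_rot: [-2.534, -1.856, -0.004]
wrist_force: [-2.4, 1.0, 3.3]
opening: 65.9
gripper_force: 29.9
```

```bash
python3 -c "
from h import *
st()"
```

```text
t 19.83 dockxy [0.2  2.45] z 76.46 Fdock [-2.6  0.2] Fz 3.3 Mdock [-0.14  0.48] -0.02 open 65.9 tilt [0.0022 0.0018]
```

{"api": "apply_moves", "payload": {
  "commands": [
    [0,0,0,0,0,0.006,50],
    [0,0,0,0,0,0,50],
    [0,0,0,0,0,0,50]
  ]
}}

```text
t: 20.08
eef_pos: [524.9, 264.1, 76.2]
tcp_rot: [-2.534, -1.856, -0.005]
wrist_force: [-5.4, -0.2, 11.1]
opening: 66.4
gripper_force: 30.0
```

```bash
python3 -c "
from h import *
st()"
```

```text
t 20.08 dockxy [0.16 2.53] z 76.24 Fdock [-5.1 -1.8] Fz 11.1 Mdock [-0.45  0.77] -0.08 open 66.4 tilt [0.0027 0.0021]
```

{"api": "apply_moves", "payload": {
  "commands": [
    [0,0,0,0,0,-0.012,50],
    [0,0,0,0,-0.006,-0.004,50],
    [0,0,0,-0.002,-0.004,0,50],
    [0,0,0,0,0,0,50],
    [0,0,0,0,0,0,50]
  ]
}}

```text
t: 20.5
eef_pos: [522.2, 263.7, 77.6]
tcp_rot: [2.534, 1.856, 0.002]
wrist_force: [0.0, -0.2, -3.0]
opening: 66.1
gripper_force: 29.9
```

```bash
python3 -c "
from h import *
st()"
```

```text
t 20.5 dockxy [-2.3   1.33] z 77.63 Fdock [ 0.1 -0.1] Fz -3.0 Mdock [-0.11  0.04] 0.03 open 66.1 tilt [0.001  0.0005]
```

{"api": "apply_moves", "payload": {
  "commands": [
    [0,0,0,0,0,0.008,50],
    [0,0,0,0,0,0.006,50],
    [0,0,0,0,0,0,50],
    [0,0,0,0,0,0,50]
  ]
}}

```text
t: 20.83
eef_pos: [522.3, 263.8, 74.4]
tcp_rot: [2.534, 1.857, 0.002]
wrist_force: [0.6, -0.6, -3.4]
opening: 66.3
gripper_force: 29.9
```

```bash
python3 -c "
from h import *
st()"
```

```text
t 20.83 dockxy [-2.23  1.54] z 74.42 Fdock [ 0.8 -0.4] Fz -3.4 Mdock [-0.14  0.08] 0.01 open 66.3 tilt [0.0013 0.0008]
```

{"api": "apply_moves", "payload": {
  "commands": [
    [0,0,0,0,0,0.01,50],
    [0,0,0,0,0,0.01,50],
    [0,0,0,0,0,0,50],
    [0,0,0,0,0,0,50]
  ]
}}

```text
t: 21.17
eef_pos: [522.3, 263.8, 69.5]
tcp_rot: [2.534, 1.856, 0.002]
wrist_force: [-0.4, 0.4, -4.2]
opening: 66.3
gripper_force: 29.9
```

```bash
python3 -c "
from h import *
st()"
```

```text
t 21.17 dockxy [-2.27  1.49] z 69.48 Fdock [-0.5  0.2] Fz -4.2 Mdock [-0.08  0.05] 0.04 open 66.3 tilt [0.0013 0.0008]
```

{"api": "apply_moves", "payload": {
  "commands": [
    [0,0,0,0,0,0.008,50],
    [0,0,0,0,0,0.006,50],
    [0,0,0,0,0,0,50],
    [0,0,0,0,0,0,50]
  ]
}}

```text
t: 21.5
eef_pos: [522.4, 263.9, 66.1]
tcp_rot: [2.534, 1.856, 0.003]
wrist_force: [-0.5, 0.7, -5.0]
opening: 66.5
gripper_force: 29.9
```

```bash
python3 -c "
from h import *
st()"
```

```text
t 21.5 dockxy [-2.22  1.6 ] z 66.11 Fdock [-0.7  0.5] Fz -5.0 Mdock [-0.12  0.03] 0.02 open 66.5 tilt [0.0015 0.0009]
```

{"api": "apply_moves", "payload": {
  "commands": [
    [0,0,0,0,0,0.008,50],
    [0,0,0,0,0,0.008,50],
    [0,0,0,0,0,0,50],
    [0,0,0,0,0,0,50]
  ]
}}

```text
t: 21.83
eef_pos: [523.5, 263.9, 64.7]
tcp_rot: [2.533, 1.856, 0.007]
wrist_force: [-1.6, -2.9, 8.9]
opening: 66.0
gripper_force: 30.0
```

```bash
python3 -c "
from h import *
st()"
```

```text
t 21.83 dockxy [-1.2   1.98] z 64.66 Fdock [-0.6 -3.2] Fz 8.9 Mdock [-0.61  0.51] 0.09 open 66.0 tilt [0.0045 0.0018]
```

{"api": "apply_moves", "payload": {
  "commands": [
    [0,0,0,0,0,0.006,50],
    [0,0,0,0,0,0.006,50],
    [0,0,0,0,0,0,50],
    [0,0,0,0,0,0,50]
  ]
}}

```text
t: 22.17
eef_pos: [523.5, 263.9, 64.5]
tcp_rot: [2.533, 1.856, 0.009]
wrist_force: [-5.4, -6.3, 24.2]
opening: 66.0
gripper_force: 30.0
```

```bash
python3 -c "
from h import *
st()"
```

```text
t 22.17 dockxy [-1.1   1.97] z 64.48 Fdock [-3.3 -7.6] Fz 24.2 Mdock [-1.23  1.51] 0.07 open 66.0 tilt [0.0055 0.0023]
```

{"api": "apply_moves", "payload": {
  "commands": [
    [0,0,0,0,0,-0.012,50],
    [0,0,0,0,0,0,50],
    [0,0,0,0,0,0,50]
  ]
}}

```text
t: 22.42
eef_pos: [523.5, 264.3, 64.5]
tcp_rot: [2.533, 1.856, 0.008]
wrist_force: [-1.8, -1.5, 12.0]
opening: 66.0
gripper_force: 30.0
```

```bash
python3 - <<'E'
from h import *
st();zs=np.arange(-8,22,2);s=read_state()
I=snapshot("scene")[:,:,::-1].copy();cv2.imwrite("pics/s6.png",I);f=I.astype(np.float32);red=f[:,:,2]-f[:,:,0]
print(zs)
for x in(-15,-5,5,15,25):
    q=proj("scene",place(np.array([[x,23,s["eef_pos"][2]-45.57+80+d] for d in zs],float),[*s["eef_pos"][:2],-.306])).astype(np.float32)[:,None]
    print(x,cv2.remap(red,q,None,cv2.INTER_LINEAR)[:,0].astype(int).tolist())
E
```

```text
t 22.42 dockxy [-1.23  2.32] z 64.53 Fdock [-1.3 -2. ] Fz 12.0 Mdock [-0.48  0.61] 0.05 open 66.0 tilt [0.0048 0.0024]
[-8 -6 -4 -2  0  2  4  6  8 10 12 14 16 18 20]
-15 [-2, -2, -2, -2, -3, -3, -3, -3, -5, -7, 5, 19, 34, 47, 50]
-5 [-2, -4, -4, -4, -2, -1, -3, -5, -6, -3, 10, 24, 39, 47, 50]
5 [-3, -2, -2, -2, -2, -3, -4, -5, -7, -5, -4, 10, 35, 44, 52]
15 [-2, -2, -3, -3, -1, -2, -4, -5, -7, -11, -13, 8, 30, 41, 45]
25 [-3, -2, -2, -2, -2, -4, -6, -7, -2, 19, 41, 83, 109, 114, 116]
```

{"api": "apply_moves", "payload": {
  "commands": [
    [0,0,0,0,0,-0.005,50],
    [0,0,0,0,0,0,50],
    [0,0,0,0,0,0,68],
    [0,0,0,0,0,0,75],
    [0,0,0,0,0,0,85],
    [0,0,0,0,0,0,91],
    [0,0,0,0,0,0,91],
    [0,0,0,0,0,0,91]
  ]
}}

```text
t: 23.13
eef_pos: [522.4, 263.9, 63.3]
tcp_rot: [2.534, 1.857, 0.003]
wrist_force: [0.1, -0.1, 0.4]
opening: 91.4
gripper_force: 0.0
```

```bash
python3 -c "
from h import *
st()"
```

```text
t 23.13 dockxy [-2.24  1.62] z 63.26 Fdock [ 0.1 -0.1] Fz 0.4 Mdock [-0.16  0.08] -0.0 open 91.4 tilt [0.0014 0.0009]
```

{"api": "apply_moves", "payload": {
  "commands": [
    [0,0,0,0,0,-0.06,91],
    [0,0,0,0,0,-0.1,91],
    [0,0,0,0,0,-0.12,91],
    [0,0,0,0,0,-0.12,91],
    [0,0,0,0,0,-0.12,60],
    [0,0,0,0,0,-0.12,40],
    [0,0,0,0,0,-0.12,20],
    [0,0,0,0,0,-0.12,0]
  ]
}}

```text
t: 23.8
eef_pos: [521.7, 263.6, 285.0]
tcp_rot: [2.534, 1.857, 0.003]
wrist_force: [0.8, -0.0, -0.2]
opening: 67.1
gripper_force: 0.0
```

{"api": "apply_moves", "payload": {
  "commands": [
    [0,0,0,0.08,0,-0.04,0],
    [0,0,0,0.12,0,0,0],
    [0,0,0,0.14,0,0,0],
    [0,0,0,0.14,0,0,0],
    [0,0,0,0.12,0,0,0],
    [0,0,0,0.1,0,0,0],
    [0,0,0,0,0,0,0],
    [0,0,0,0,0,0,0]
  ]
}}

```text
t: 24.47
eef_pos: [574.6, 431.4, 292.2]
tcp_rot: [2.532, 1.858, -0.0]
wrist_force: [-1.2, -0.2, 0.4]
opening: 13.9
gripper_force: 0.0
```

```bash
python3 - <<'E'
from h import *
st();T=snapshot("top")[:,:,::-1].copy();I=snapshot("scene")[:,:,::-1].copy();cv2.imwrite("pics/t7.png",T);cv2.imwrite("pics/s7.png",I)
f=T.astype(int);red=(f[:,:,2]>2*f[:,:,0])&(f[:,:,2]>90)&(f[:,:,1]<.65*f[:,:,2])
ys,xs=np.nonzero(red[200:300,120:220]);print("orange px",len(xs),xs.min()+120,xs.max()+120,ys.min()+200,ys.max()+200)
g=np.c_[xs+120,ys+200].astype(np.float32)
for z in(100,110):
    print(z,cv2.minAreaRect(back("top",g[:,::-1],z)[:,:2].astype(np.float32)),back("top",[[ys.mean()+200,xs.mean()+120]],z))
for c in("top","scene"):
    for th in("lever_tip","module","lever_hinge"):print(c,th,[(np.round(d["location"],1).tolist(),round(d["confidence"],2)) for d in landmark_of(c,th)[:2]])
E
```

```text
t 24.47 dockxy [ -2.85 177.11] z 292.21 Fdock [-1.1 -0.5] Fz 0.4 Mdock [-0.14  0.05] -0.01 open 13.9 tilt [ 0.0002 -0.0005]
orange px 366 147 169 234 261
100 ((524.3135375976562, 261.4287414550781), (42.26840591430664, 62.98140335083008), 72.60271453857422) [[524.94041442 261.17613796 100.        ]]
110 ((524.7127685546875, 259.0883483886719), (41.91240310668945, 62.45089340209961), 72.60276794433594) [[525.33429372 258.83786964 110.        ]]
top lever_tip [([231.4, 88.2], 0.6)]
top module [([243.3, 166.3], 0.97), ([196.1, 337.9], 0.6)]
top lever_hinge [([241.9, 131.5], 0.63)]
scene lever_tip [([272.7, 394.6], 0.65)]
scene module [([280.1, 342.1], 0.9), ([192.1, 203.4], 0.65)]
scene lever_hinge [([273.2, 365.0], 0.77)]
```

{"api": "apply_moves", "payload": {
  "commands": [
    [0,0,0,0,0.004,0.1,0],
    [0,0,0,0,0,0.1,0],
    [0,0,0,0,0,0.06,0],
    [0,0,0,0,0,0,0],
    [0,0,0,-0.05,0,0,0],
    [0,0,0,-0.05,0,0,0],
    [0,0,0,-0.05,0,0,0],
    [0,0,0,0,0,0,0]
  ]
}}

```text
t: 25.53
eef_pos: [565.1, 394.1, 232.0]
tcp_rot: [-2.535, -1.855, -0.011]
wrist_force: [-0.0, -0.4, 1.2]
opening: 0.4
gripper_force: 0.1
```

```bash
python3 -c "
from h import *
st()"
```

```text
t 25.53 dockxy [ -0.7  138.68] z 232.04 Fdock [ 0.1 -0.4] Fz 1.2 Mdock [-0.11  0.01] -0.03 open 0.4 tilt [0.0057 0.0043]
```

{"api": "apply_moves", "payload": {
  "commands": [
    [0,0,0,-0.05,0,0,0],
    [0,0,0,-0.05,0,0,0],
    [0,0,0,-0.05,0,-0.01,0],
    [0,0,0,-0.05,0,-0.01,0],
    [0,0,0,0,0,0,0]
  ]
}}

```text
t: 25.95
eef_pos: [549.1, 344.8, 234.8]
tcp_rot: [2.535, 1.854, 0.003]
wrist_force: [-0.6, -0.2, -0.7]
opening: 0.2
gripper_force: 0.0
```

```bash
python3 - <<'E'
from h import *
st();snapshot("scene");
for c in("top","scene"):
    if c=="top":snapshot("top")
    print(c,[(np.round(d["location"],1).tolist(),round(d["confidence"],2)) for d in landmark_of(c,"lever_tip")[:2]])
for th in(2.1,1.8,1.57,1.3,1):
    P=place(np.array([[0,62-125*np.cos(th),135+125*np.sin(th)]]),[524,261.7,-.306]);print(th,proj("top",P)[:,::-1].round(0),proj("scene",P)[:,::-1].round(0))
E
```

```text
t 25.95 dockxy [-1.06 86.8 ] z 234.83 Fdock [-0.6 -0.4] Fz -0.7 Mdock [-0.17  0.02] -0.05 open 0.2 tilt [0.0021 0.    ]
top [([239.8, 114.0], 0.85)]
scene [([229.2, 374.0], 0.82)]
2.1 [[232.  92.]] [[268. 391.]]
1.8 [[237. 104.]] [[248. 383.]]
1.57 [[241. 115.]] [[235. 376.]]
1.3 [[246. 130.]] [[224. 367.]]
1 [[250. 146.]] [[217. 358.]]
```

{"api": "apply_moves", "payload": {
  "commands": [
    [0,0,0,-0.052,0,-0.007,0],
    [0,0,0,-0.052,0,-0.007,0],
    [0,0,0,-0.052,0,-0.007,0],
    [0,0,0,-0.04,0,0.019,0],
    [0,0,0,-0.04,0,0.019,0],
    [0,0,0,-0.04,0,0.019,0],
    [0,0,0,0,0,0,0],
    [0,0,0,0,0,0,0]
  ]
}}

```text
t: 26.82
eef_pos: [528.3, 279.7, 225.0]
tcp_rot: [2.535, 1.855, 0.002]
wrist_force: [0.3, 0.6, 0.1]
opening: 0.4
gripper_force: 0.0
```

```bash
python3 - <<'E'
from h import *
st();snapshot("scene");snapshot("top")
for c in("top","scene"):
    print(c,[(np.round(d["location"],1).tolist(),round(d["confidence"],2)) for d in landmark_of(c,"lever_tip")[:2]])
for th in(1.3,1.1,.9,.7):
    P=place(np.array([[0,62-125*np.cos(th),135+125*np.sin(th)]]),[524,261.7,-.306]);print(th,proj("top",P)[:,::-1].round(0),proj("scene",P)[:,::-1].round(0))
E
```

```text
t 26.82 dockxy [-1.35 18.47] z 225.01 Fdock [0.1 0.7] Fz 0.1 Mdock [-0.08  0.06] -0.03 open 0.4 tilt [0.0015 0.0003]
top [([249.3, 150.0], 0.58)]
scene [([212.3, 353.7], 0.98), ([171.3, 236.9], 0.46)]
1.3 [[246. 130.]] [[224. 367.]]
1.1 [[249. 140.]] [[219. 361.]]
0.9 [[252. 151.]] [[216. 355.]]
0.7 [[254. 160.]] [[216. 350.]]
```

{"api": "apply_moves", "payload": {
  "commands": [
    [0,0,0,-0.032,0,0.03,0],
    [0,0,0,-0.032,0,0.03,0],
    [0,0,0,-0.032,0,0.03,0],
    [0,0,0,-0.023,0,0.039,0],
    [0,0,0,-0.023,0,0.039,0],
    [0,0,0,-0.023,0,0.039,0],
    [0,0,0,0,0,0,0]
  ]
}}

```text
t: 27.6
eef_pos: [515.4, 241.1, 171.3]
tcp_rot: [-2.534, -1.856, 0.002]
wrist_force: [-0.6, -0.6, -0.5]
opening: 0.7
gripper_force: 0.0
```

{"api": "apply_moves", "payload": {
  "commands": [
    [0,0,0,-0.011,0,0.04,0],
    [0,0,0,-0.011,0,0.04,0],
    [0,0,0,0,0,0.02,0],
    [0,0,0,0,0,0,0],
    [0,0,0,0,0,0,0]
  ]
}}

```text
t: 28.02
eef_pos: [514.5, 236.6, 147.2]
tcp_rot: [-2.534, -1.857, -0.001]
wrist_force: [-0.6, 0.2, 0.2]
opening: 0.5
gripper_force: 0.0
```

```bash
python3 -c "
from h import *
st()"
```

```text
t 28.02 dockxy [ -1.51 -26.78] z 147.2 Fdock [-0.6  0. ] Fz 0.2 Mdock [-0.09  0.06] 0.04 open 0.5 tilt [0.0006 0.0006]
```

{"api": "apply_moves", "payload": {
  "commands": [
    [0,0,0,0,0,0.012,0],
    [0,0,0,0,0,0.012,0],
    [0,0,0,0,0,0,0]
  ]
}}

```text
t: 28.27
eef_pos: [515.2, 236.8, 143.2]
tcp_rot: [2.533, 1.856, 0.006]
wrist_force: [-0.7, -0.4, 7.5]
opening: 0.7
gripper_force: 4.0
```

```bash
python3 -c "
from h import *
st()"
```

```text
t 28.27 dockxy [ -0.92 -26.44] z 143.2 Fdock [-0.6 -0.6] Fz 7.5 Mdock [-0.48  0.32] 0.04 open 0.7 tilt [0.0034 0.0015]
```

{"api": "apply_moves", "payload": {
  "commands": [
    [0,0,0,0,0,0.008,0],
    [0,0,0,0,0,0,0],
    [0,0,0,0,0,0,0]
  ]
}}

```text
t: 28.52
eef_pos: [515.2, 236.8, 143.0]
tcp_rot: [2.533, 1.856, 0.008]
wrist_force: [-3.9, -2.3, 17.3]
opening: 0.7
gripper_force: 8.3
```

```bash
python3 -c "
from h import *
st()"
```

```text
t 28.52 dockxy [ -0.88 -26.44] z 143.03 Fdock [-3.  -3.4] Fz 17.3 Mdock [-0.83  0.63] 0.02 open 0.7 tilt [0.0045 0.002 ]
```

{"api": "apply_moves", "payload": {
  "commands": [
    [0,0,0,0,0,-0.03,0],
    [0,0,0,0,0,-0.1,0],
    [0,0,0,0,0,-0.12,0],
    [0,0,0,-0.1,0,-0.12,0],
    [0,0,0,-0.14,0,0,0],
    [0,0,0,-0.14,0,0,0],
    [0,0,0,-0.14,0,0,0],
    [0,0,0,-0.14,0,0,0]
  ]
}}

```text
t: 29.18
eef_pos: [464.2, 78.0, 232.2]
tcp_rot: [2.533, 1.857, 0.004]
wrist_force: [0.4, -0.6, -0.1]
opening: 0.3
gripper_force: 0.0
```

{"api": "apply_moves", "payload": {
  "commands": [
    [0,0,0,-0.1,0,0,0],
    [0,0,0,0,0,0,0],
    [0,0,0,0,0,0,0]
  ]
}}

```text
t: 29.43
eef_pos: [457.2, 54.7, 232.2]
tcp_rot: [2.536, 1.853, 0.005]
wrist_force: [1.3, 1.0, -0.4]
opening: 0.2
gripper_force: 0.0
```

```bash
python3 - <<'E'
from h import *
st();snapshot("scene");cv2.imwrite("pics/tend.png",snapshot("top")[:,:,::-1])
for c in("top","scene"):
  for th in("lever_tip","red_cone","teal_cone","bottle","module"):
    print(c,th,[(np.round(d["location"],1).tolist(),round(d["confidence"],2)) for d in landmark_of(c,th)[:2]])
for th in(.2,.1,0):
    P=place(np.array([[0,62-125*np.cos(th),135+125*np.sin(th)]]),[524,261.7,-.306]);print(th,proj("top",P)[:,::-1].round(1),proj("scene",P)[:,::-1].round(1))
E
```

```text
t 29.43 dockxy [  -1.35 -217.53] z 232.21 Fdock [0.9 1.4] Fz -0.4 Mdock [-0.12  0.01] -0.02 open 0.2 tilt [0.0026 0.0016]
top lever_tip [([256.5, 175.1], 0.57)]
top red_cone [([166.6, 247.1], 0.95), ([238.5, 133.6], 0.3)]
top teal_cone [([168.6, 292.5], 0.75)]
top bottle [([180.1, 182.4], 0.63), ([168.9, 293.4], 0.2)]
top module [([241.6, 164.5], 0.58), ([196.0, 337.0], 0.54)]
scene lever_tip [([228.2, 340.1], 0.85)]
scene red_cone [([260.4, 220.5], 0.56)]
scene teal_cone [([225.1, 193.1], 0.56)]
scene bottle [([305.9, 265.9], 0.63), ([273.3, 363.0], 0.25)]
scene module [([192.8, 203.9], 0.86)]
0.2 [[256.4 175.1]] [[224.1 340.4]]
0.1 [[256.4 176.8]] [[227.1 339.1]]
0 [[256.2 178. ]] [[230.5 338.1]]
```

```bash
python3 - <<'E'
from h import *
T=cv2.imread("pics/tend.png");I=snapshot("scene")[:,:,::-1].copy()
for c,J in(("top",T),("scene",I)):
    f=J.astype(int);red=((f[:,:,2]>2.5*f[:,:,0])&(f[:,:,2]>2.5*f[:,:,1])&(f[:,:,2]>60)).astype(np.uint8)
    c0=proj(c,place(np.array([[0,-40,135.]]),[524,261.7,-.306]))[0].astype(int);m=np.zeros_like(red);m[c0[1]-30:c0[1]+30,c0[0]-30:c0[0]+30]=1
    ys,xs=np.nonzero(red*m);print(c,"obs",len(xs),xs.min(),xs.max(),ys.min(),ys.max())
    for th in(0,.05,.1,.2):
        B=box(-15,15,80,125,-8,8);d=np.array([-np.cos(th),np.sin(th)]);n=np.array([np.sin(th),np.cos(th)])
        P=np.c_[B[:,0],62+B[:,1]*d[0]+B[:,2]*n[0],135+B[:,1]*d[1]+B[:,2]*n[1]]
        q=proj(c,place(P,[524,261.7,-.306]));print(th,q.min(0).round(1),q.max(0).round(1))
E
```

```text
top obs 216 160 179 245 261
0 [158.5 244.7] [180.5 262.1]
0.05 [157.9 244.8] [180.2 262.2]
0.1 [157.3 244.8] [179.7 262.3]
0.2 [155.8 244.6] [178.3 262.2]
scene obs 204 332 352 228 266
0 [331.7 227.2] [352.9 248.5]
0.05 [332.  225.6] [353.3 247.2]
0.1 [332.5 224. ] [353.8 246.1]
0.2 [333.5 221.2] [354.9 244. ]
```

The red handle's extents match an angle of 0 in both views, so the lever is shut. I hand the job in.

```bash
python3 -c "
from cell import *
print(job_done())"
```

```text
the job is handed in; nothing more can be done
None
```

I seated the module in the dock, shut the lever and handed the job in at about 29.5 s; measured against the cameras and the stop forces, the module sits home, the lever reads 0 rad, and the cones and bottle had not moved, but on the way in the module caught on the pocket's +x side (about 36 N at the wrist) and I had to re-centre it.

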